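Lock the card-rail head onto its desk foot with its two cam arms

TASK

Set the grey card-rail head upright over the grooved spigot of the round desk foot and, pressing lightly, turn it until the slot inside drops over the spigot's blade and the head sits fully down on the rubber seal. Then swing its two blue cam arms down together, gently and fully home, so that the head is locked on. Do not force anything, let neither arm run far ahead of the other, and leave the things around alone.

Things in the scene. Friction and masses are not known exactly. Their poses are not given: they have to be found in the camera images.
- foot: The desk foot, fixed to the desk: dark round disc 96 mm across, 12 mm high; pedestal 52 mm across up to 22 mm; black rubber seal ring 49 mm across up to 28 mm; aluminium spigot with a 21 mm stem and, from 42 to 50 mm high, a head 32 mm across, its bevelled nose ending at 53 mm. Origin: centre of the underside, z up.
- foot_seat (a point): Centre of the top of the seal ring, 28 mm above the foot's origin, axes as the foot. The seal is springy: about 3 N per mm, 3.5 mm travel.
- blade_top (a point): Point on the foot's axis 62 mm above the desk, at the top of the brass blade that stands on the spigot's nose (22 mm long, 5 mm thick, 9 mm high). Axes as the FOOT: the blade's long direction lies anywhere within 0.95 rad either way of this x axis; it is not measured, but does not move under light loads.
- coupler_mid (a point): The card-rail head (loose, 240 to 350 g, standing upright on the desk at first): grey block 44 x 44 mm, 44.5 mm high, card rail of two metal lips on top (total height 55 mm). This point: on its axis, 30 mm above its underside; z up. Best gripped across its own x, on the two black patches (flat sides 44 mm apart, clear of the arms).
- coupler_rim (a point): Centre of the head's underside, axes as coupler_mid. Below it opens a bore 34 mm across for the spigot's head. Fully seated, this point coincides with foot_seat, or lies up to 3.5 mm below it as the seal is squeezed.
- coupler_slot (a point): Mouth of the slot inside the head, on its axis 29.5 mm above the underside: 7.2 mm wide, running along this x axis. It drops over the blade when turned to within about 0.1 rad of it (either way round). Not lined up, the head rests on the blade about 4.5 mm too high and its arms cannot close.
- cam_left (a joint): Swing of the blue cam arm on the head's +y side. 0: raised 45 degrees, outward and up (starts between 0 and 0.2); grows as it swings down to its stop at 1.22 rad, 25 degrees below level: fully home. Pivot 25 mm from the head's axis, 14 mm above its underside. Stiff hinge (0.1 N m), stays where left. At the end its toe catches under the spigot's head and draws the head down.
- cam_right (a joint): The same for the arm on the head's -y side. Both arms together take about 8 to 15 N, pressed down 40 to 50 mm either side of the head's axis, as with the two fingers of an open gripper; a rise beyond that means they are home or blocked: press no harder than about 18 N.
- cam_left_end (a point): Centre of the bead (13 mm thick) at the outer end of the left arm, 40 mm from its pivot; moves with the arm. The arm is 13 mm wide (along the head's x), 6 mm thick.
- cam_right_end (a point): The same for the right arm.
- mug_1: White dotted mug with handle, 93 mm high, loose bystander. Origin at its underside.
- clip_tin: Flat blue-green tin, 87 x 113 x 32 mm, loose bystander.
- tape_1: Roll of brown tape, 96 mm across, 48 mm high, loose bystander.
- eraser: White eraser in a blue sleeve, 23 x 52 x 13 mm, loose bystander.
- coupler: The card-rail head as a whole; origin at the centre of its underside, the same point and axes as coupler_rim.

How it is judged:
By the outcome, as a careful person would: the job done as asked, in the order asked, and still so for the second after the job is handed in, with the robot touching nothing.
It also fails if it takes over 72 s, if anything falls off the work surface, if the arm or the gripper's body presses on something with over 40 N, if the wrist force passes 120 N, or if a joint passes its speed limit or range.

ROBOT

A 6-joint arm with a two-finger parallel gripper is mounted at the origin on a cart in front of the work surface, level with it; the furniture and walls round the work are solid. World frame = base frame: x ahead of the robot, y to its left, z up, the work surface at z = 0. Lengths are in m, angles in rad, forces in N, time in s.
With the tool pointing down it reaches from about 0.375 to 0.9 m from the base axis. Payload 3.1 kg.
Tool frame: the origin (TCP) lies on the centre line of the jaws, within the pads' length; the fingertips stand manip.finger_overhang ahead of it and the grasp point (between the pads) lies 11 mm behind it (manip.finger_overhang is the distance from the TCP to the fingertips, in m); y points along the fingers, z is the direction in which the jaws open and shut, and the axes are right-handed (so a half turn about y gives the same grasp; the last joint's range is limited). The gripper opens to 85 mm and grips with 20 to 120 N. Pads are 22 mm wide; open, the fingers measure 114 mm over their backs; the gripper's body (76 mm by 85 mm) begins 54 mm behind the grasp point. The pads swing forward as they close: fully open they stand 13 mm farther back than shut.
Start: joints at [1.137, 0.527, 1.433, -0, 1.181, -0.178], TCP at [0.157, 0.605, 0.239] pointing down, gripper open.
Joint ranges: [-3.08, 3.08], [-0.75, 2.2], [0.22, 2.44], [-1.43, 4.57], [0, 2.65], [-2.85, 2.85]. Speed limits (rad/s): [2.79, 2.79, 3.14, 3.14, 3.14, 3.14].

INTERFACE

Orientations are given as a unit quaternion [x, y, z, w].
In Python, from station import manip gives the robot as it stands.
- The arm moves only by the tool send_rows, never from a script. Its argument "plan" is a list of rows, each an object with "linear": the shift along the tool's x, y, z in units of 30 mm (1.0 is 30 mm), a list of three; "roll": the turn about the tool's y in units of 6 degrees (1.0 is 6 degrees). In form: [{"linear": [tx, ty, tz], "roll": roll}, ...]. A call has exactly 5 rows; each row shifts and turns the commanded pose from where the row before left it, along the tool's axes as they then stand; what a row does not reach is not made up. A row lasts 1/8 s, in which the tool goes at most 62.5 mm and 10.7 degrees, less where a joint would pass 70% of its speed; a pose out of reach is approached as far as the arm can. A call is refused whole if a number of a shift passes 1 or a number of a turn 1, either way. A call with a gripper value outside its range is refused whole. "claw" is the finger opening in mm, from 0 to 85.4, set as the call begins (left out, the last holds). The fingers move at their own pace and stop on an object; "force" is the grip in N (left out, the last holds). Time passes only in rows, so rows that do not move let the fingers close, or fill a call up. It gives the time, the measured TCP pose, the force and the opening at its end, in the units of the state.
- manip.sense(): the state, without advancing time (a new reading comes with each control period).
- manip.snapshot(name): name is "scene" or "top" or "wrist"; returns the picture (420x560x3 uint8, blue, green, red); there is no depth.
- manip.get_calibration(name): a dict with "fovy" (degrees; the focal length in pixels is half the picture's height over the tangent of half this angle, whatever the lens; pixels are square), "cx", "cy" (the principal point, pixels), "cam_to_world" (4x4, takes a point from camera to world coordinates); the wrist camera has in their place "tool_from_camera" (4x4, takes a point from camera to tool coordinates, whose origin is the TCP and whose axes are the tool frame's). Camera axes: x right, y down, z forward; pixel columns grow to the right and rows downward; lengths in m; the calibration is good to about 2 mm. A picture is of the moment at which its call begins: read the wrist's pose just before it. get_calibration takes no time and is no camera call.
- manip.sign_off(): hands the job in, once; it reports no verdict.
Trained networks look in the newest picture that a camera, given by its name, has taken for a name from the list of things; names that differ only in an ending like _2 or _b are one class to them, and where a whole thing is asked for, a point or a joint stands for the part that bears it (a point fixed in the world has none). Each returns a list of dicts, best first, with "p" (0 to 1); they miss things now and then, are a little off and sometimes report something else, mostly with a low value. They report only what shows in the picture. A call takes as long as a camera call.
- manip.look_for(camera, query): "extent" ([left, top, right, bottom] in pixels, round what is visible of it).
The state is a dict: "t": time; "q": joint angles; "qd": joint speeds; "tau": joint torques, N m; "tcp_pos": TCP position; "tool_rot": TCP orientation; "force": force on the tool from outside, world axes, zero at the start; "ft_torque": the same for the moment, N m; "finger_gap": opening from 0.0 (shut) to 1.0 (fully open).
Only numpy, scipy, OpenCV 4.12 (cv2) and the standard library are available. Lean on these libraries where they do the work, as an engineer would, in place of code of your own. Each camera call takes 0.05 s, during which the arm holds its last target.

## Working session

There is one attempt and no reset: what is moved stays moved. The work goes in short steps, Python scripts to look and compute and a tool call to move; the robot and the scene stay as the last step left them, time stands still between calls to the robot, and variables do not carry over. Pictures are saved under pics/ and viewed, and the job is handed in when it is done.

Besides the shell and the picture viewer there is one more tool, called after "Call:" as name(argument=value, ...) on one line, values as JSON. send_rows: Moves the arm, as the interface text tells. Its arguments: {"type":"object","properties":{"plan":{"type":"array"},"claw":{"type":"number"},"force":{"type":"number"}},"required":["plan"]}

```bash
ls; mkdir -p pics; python3 - <<'E'
from station import manip
import cv2
print(manip.sense()); print(manip.finger_overhang)
for n in ["scene","top","wrist"]:
    im=manip.snapshot(n); cv2.imwrite(f"pics/{n}0.png",im)
    print(n,manip.get_calibration(n))
for n in ["scene","top"]:
    for q in ["foot","coupler","cam_left_end","cam_left","mug_1","eraser"]:
        print(n,q,manip.look_for(n,q)[:3])
E
```

```text
pics
{'t': 0.0, 'q': array([ 1.13753664e+00,  5.28472310e-01,  1.43392501e+00, -3.14834412e-05,
        1.18140204e+00, -1.78532433e-01]), 'qd': array([-1.55137362e-03,  6.74700042e-04,  5.05919002e-04,  7.51261793e-05,
       -5.56376813e-04,  1.76657539e-04]), 'tau': array([-7.67579222e-04, -4.42354381e+01, -1.78023434e+01, -3.81906411e-04,
        8.49553559e-03, -1.32274437e-05]), 'tcp_pos': array([0.15718341, 0.60417468, 0.23832261]), 'tool_rot': array([ 0.70212655, -0.09003728,  0.08958701, -0.70063241]), 'force': array([ 0.25535796,  1.12948255, -1.07648572]), 'ft_torque': array([-0.02702068, -0.04066801,  0.03544061]), 'finger_gap': 1.0032323056469221}
0.008
scene {'fovy': 55.651441495529504, 'cx': 279.6240975589865, 'cy': 210.11300515968878, 'cam_to_world': array([[ 0.86916383, -0.31949465,  0.3774618 ,  0.05850323],
       [-0.49449685, -0.56954064,  0.65657926, -0.70546617],
       [ 0.00520628, -0.75732861, -0.65301322,  0.79876867],
       [ 0.        ,  0.        ,  0.        ,  1.        ]])}
top {'fovy': 55.14295825770981, 'cx': 280.25482154844684, 'cy': 212.714986170
[... 974 characters left out ...]
 cam_left [{'extent': [253.1, 160.0, 262.7, 170.4], 'p': 0.62}]
scene mug_1 [{'extent': [300.9, 258.5, 338.2, 287.3], 'p': 0.74}, {'extent': [314.5, 304.2, 370.4, 359.0], 'p': 0.57}]
scene eraser []
top foot [{'extent': [340.9, 200.9, 381.9, 239.6], 'p': 0.65}]
top coupler [{'extent': [230.2, 221.9, 279.1, 245.7], 'p': 0.62}]
top cam_left_end [{'extent': [230.3, 225.4, 241.8, 234.0], 'p': 0.39}]
top cam_left [{'extent': [229.3, 223.7, 242.5, 232.7], 'p': 0.52}]
top mug_1 [{'extent': [425.1, 230.1, 464.3, 267.9], 'p': 0.82}, {'extent': [344.3, 200.8, 383.0, 239.2], 'p': 0.54}]
top eraser [{'extent': [161.2, 188.2, 172.8, 202.9], 'p': 0.77}, {'extent': [342.7, 204.4, 382.3, 238.4], 'p': 0.55}]
```

```bash
python3 - <<'E'
import cv2
a=cv2.imread("pics/top0.png"); cv2.imwrite("pics/top0c.png",cv2.resize(a[150:300,200:400],None,fx=4,fy=4,interpolation=2))
a=cv2.imread("pics/scene0.png"); cv2.imwrite("pics/scene0c.png",cv2.resize(a[150:300,220:400],None,fx=4,fy=4,interpolation=2))
E
```

```text
(no output)
```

View pics/top0.png

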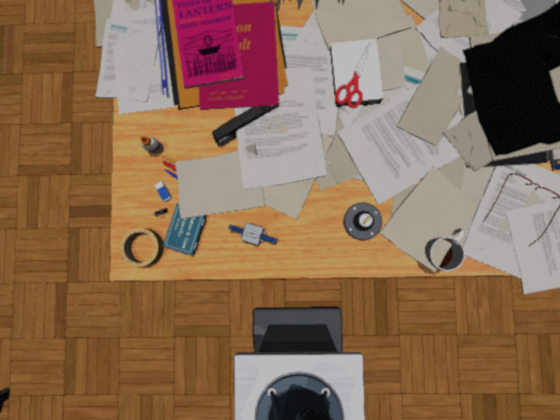

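View pics/scene0.png

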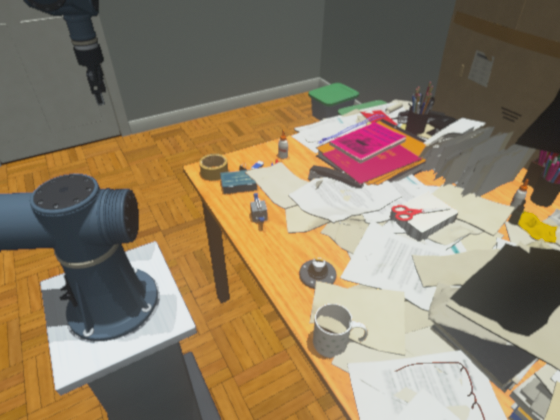

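View pics/wrist0.png

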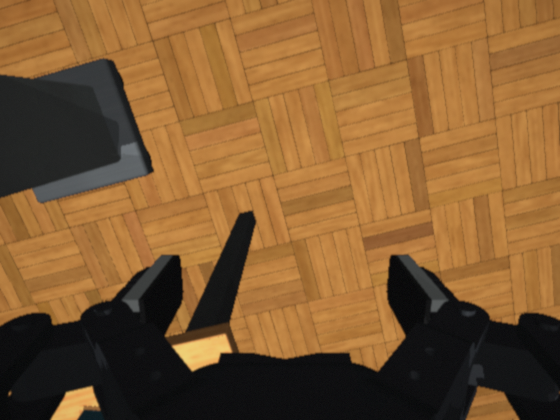

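```bash
sleep 0
```

```text
(no output)
```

View pics/top0c.png

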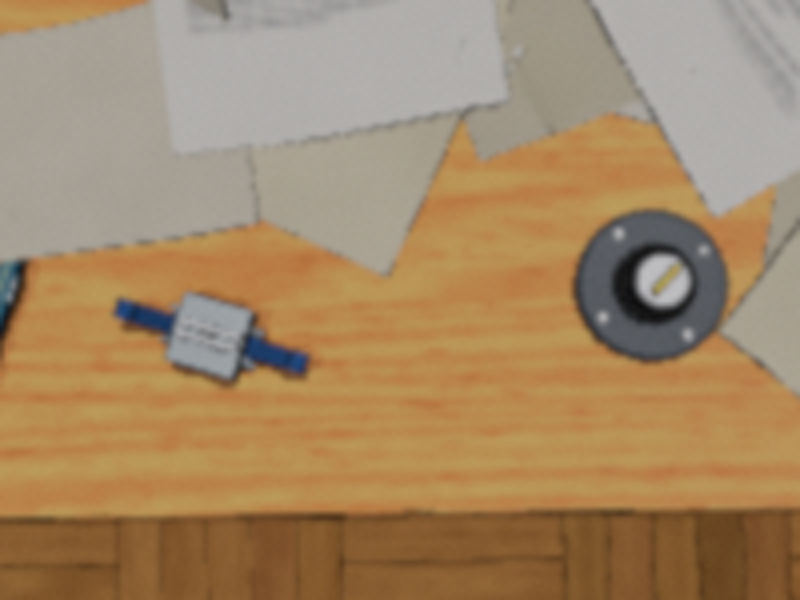

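View pics/scene0c.png

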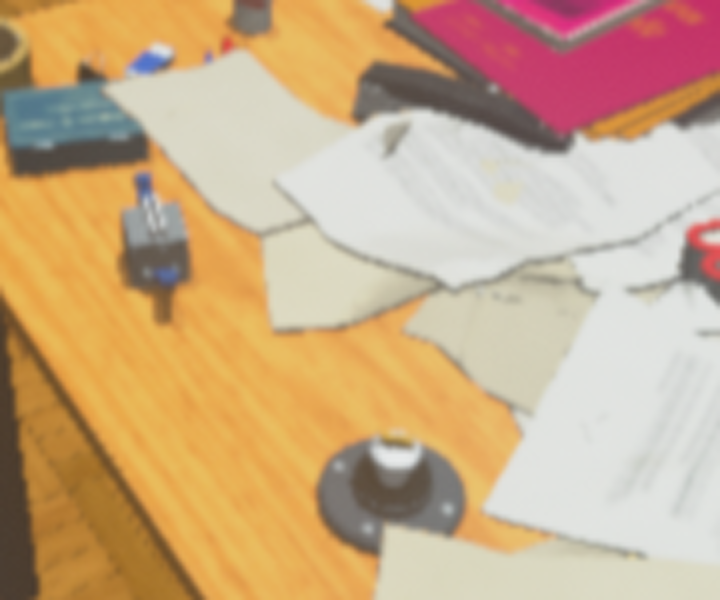

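The top view shows the head at about (252,234) with its blue arms lying along the row direction. The foot is at (363,221), with the brass blade visible as a diagonal line at about (367,220). Next I'll turn these into world positions.

```bash
cat > h.py <<'E'
import numpy as np, cv2
from station import manip
from scipy.spatial.transform import Rotation as R
def K(name):
    c=manip.get_calibration(name); f=210/np.tan(np.radians(c["fovy"])/2); return f,c
def ray(name,u,v,s=None):
    f,c=K(name); d=np.array([(u-c["cx"])/f,(v-c["cy"])/f,1])
    if name=="wrist":
        T=np.eye(4);T[:3,:3]=R.from_quat(s["tool_rot"]).as_matrix();T[:3,3]=s["tcp_pos"];M=T@c["tool_from_camera"]
    else: M=c["cam_to_world"]
    return M[:3,3],M[:3,:3]@d
def onz(name,u,v,z,s=None):
    o,d=ray(name,u,v,s); return o+d*(z-o[2])/d[2]
def proj(name,p,s=None):
    f,c=K(name)
    if name=="wrist":
        T=np.eye(4);T[:3,:3]=R.from_quat(s["tool_rot"]).as_matrix();T[:3,3]=s["tcp_pos"];M=T@c["tool_from_camera"]
    else: M=c["cam_to_world"]
    q=M[:3,:3].T@(np.asarray(p)-M[:3,3]); return np.array([c["cx"]+f*q[0]/q[2],c["cy"]+f*q[1]/q[2]])
def yaw(s):
    m=R.from_quat(s["tool_rot"]).as_matrix(); return np.degrees(np.arctan2(m[1,2],m[0,2]))
def go(target=None,yawdeg=None,s=None):
    """units: total linear [x,y,z] in tool axes (at present) in 30mm, roll in 6deg to bring jaw axis to yaw mod 180"""
    s=s or manip.sense(); m=R.from_quat(s["tool_rot"]).as_matrix()
    print("t",round(s["t"],2),"tcp",np.round(s["tcp_pos"],4),"jawyaw",round(yaw(s),2),"tilt",np.round(m[:,1],3),"F",np.round(s["force"],1),"gap",round(s["finger_gap"],3),"q6",round(s["q"][5],2))
    if target is not None: print("  lin units",np.round(m.T@(np.array(target)-s["tcp_pos"])/0.03,3))
    if yawdeg is not None:
        d=(yawdeg-yaw(s)+90)%180-90
        # rotation about tool y (down): world yaw change = sign*
        print("  roll units", round(d*np.sign(m[2,1])/6,3),"dyaw",round(d,2))
E
python3 - <<'E'
from h import *
s=manip.sense(); go([0.4,0.0,0.2],-17,s); print(R.from_quat(s["tool_rot"]).as_matrix())
c=lambda x,y:(200+x/4,150+y/4)
print("foot top",onz("top",*c(651,285),.012),"scene",onz("scene",320,273.5,.012))
print("blade",onz("top",*c(667,280),.062), [onz("top",*c(*p),.062) for p in [(653,293),(683,265)]])
print("coup",onz("top",*c(210,338),.0445),[onz("top",*c(*p),.043) for p in [(122,311),(300,365)]])
print(onz("scene",220+155/4,150+225/4,.05))
E
```

```text
t 0.75 tcp [0.1575 0.6048 0.2394] jawyaw 75.4 tilt [ 0.  0. -1.] F [0.3 0.6 0.4] gap 1.0 q6 -0.18
  lin units [ 12.904   1.311 -17.472]
  roll units -14.6 dyaw 87.6
[[ 9.67715084e-01  1.47341558e-05  2.52046654e-01]
 [-2.52046654e-01  4.69693322e-05  9.67715083e-01]
 [ 2.42000182e-06 -9.99999999e-01  4.91666260e-05]]
foot top [ 0.47557661 -0.17070234  0.012     ] scene [ 0.48057886 -0.18071646  0.012     ]
blade [ 0.47529984 -0.17185535  0.062     ] [array([ 0.46769955, -0.16330904,  0.062     ]), array([ 0.48407814, -0.18163335,  0.062     ])]
coup [0.44614664 0.10350374 0.0445    ] [array([0.46371519, 0.1577114 , 0.043     ]), array([0.42877968, 0.04876544, 0.043     ])]
[0.44679407 0.09212773 0.05      ]
```

Call:
send_rows(plan=[{"linear":[0,0,0],"roll":1},{"linear":[0,0,0],"roll":1},{"linear":[0,0,0],"roll":1},{"linear":[0,0,0],"roll":1},{"linear":[0,0,0],"roll":1}])

```text
t: 1.38
tcp_pos: [0.1575, 0.6048, 0.2394]
tool_rot: [-0.654, 0.269, -0.269, 0.654]
force: [-0.8, -0.6, 0.7]
finger_gap: 1.002
```

Call:
send_rows(plan=[{"linear":[0,0,0],"roll":1},{"linear":[0,0,0],"roll":1},{"linear":[0,0,0],"roll":1},{"linear":[0,0,0],"roll":1},{"linear":[0,0,0],"roll":1}])

```text
t: 2.0
tcp_pos: [0.1575, 0.6048, 0.2394]
tool_rot: [-0.562, 0.429, -0.429, 0.562]
force: [0.1, 0.0, -0.5]
finger_gap: 1.0
```

Call:
send_rows(plan=[{"linear":[0,0,0],"roll":1},{"linear":[0,0,0],"roll":1},{"linear":[0,0,0],"roll":1},{"linear":[0,0,0],"roll":1},{"linear":[0,0,0],"roll":1}])

```text
t: 2.62
tcp_pos: [0.1575, 0.6048, 0.2393]
tool_rot: [-0.431, 0.56, -0.56, 0.431]
force: [-0.2, -0.3, 0.2]
finger_gap: 1.0
```

```bash
python3 - <<'E'
from h import *
go([0.446,0.1035,0.22],-18)
E
```

```text
t 2.62 tcp [0.1575 0.6048 0.2393] jawyaw -14.79 tilt [ 0.  0. -1.] F [-0.2 -0.3  0.2] gap 1.0 q6 1.4
  lin units [13.701  0.644 13.566]
  roll units 0.534 dyaw -3.21
```

Call:
send_rows(plan=[{"linear":[0.9,0,0.9],"roll":0},{"linear":[0.9,0,0.9],"roll":0},{"linear":[0.9,0,0.9],"roll":0},{"linear":[0.9,0,0.9],"roll":0},{"linear":[0.9,0,0.9],"roll":0}])

```text
t: 3.25
tcp_pos: [0.2547, 0.4392, 0.2395]
tool_rot: [-0.432, 0.559, -0.559, 0.433]
force: [0.5, 0.3, 0.3]
finger_gap: 0.999
```

Call:
send_rows(plan=[{"linear":[0.9,0,0.9],"roll":0},{"linear":[0.9,0,0.9],"roll":0},{"linear":[0.9,0,0.9],"roll":0},{"linear":[0.9,0,0.9],"roll":0},{"linear":[0.9,0,0.9],"roll":0}])

```text
t: 3.88
tcp_pos: [0.3515, 0.2745, 0.2396]
tool_rot: [0.432, -0.559, 0.56, -0.433]
force: [0.3, 1.2, 0.2]
finger_gap: 1.001
```

Call:
send_rows(plan=[{"linear":[0.9,0.2,0.9],"roll":0.5},{"linear":[0.9,0.2,0.9],"roll":0},{"linear":[0.9,0.2,0.9],"roll":0},{"linear":[0.8,0,0.8],"roll":0},{"linear":[0,0,0],"roll":0}])

```text
t: 4.5
tcp_pos: [0.4224, 0.1431, 0.2215]
tool_rot: [0.416, -0.571, 0.572, -0.417]
force: [-0.4, 0.7, 0.8]
finger_gap: 0.998
```

```bash
python3 - <<'E'
from h import *
go([0.446,0.1035,0.22],-18)
s=manip.sense()
im=manip.snapshot("wrist"); cv2.imwrite("pics/w1.png",im)
for q in ["coupler","cam_left","cam_left_end"]: print(q,manip.look_for("wrist",q)[:3])
E
```

```text
t 4.5 tcp [0.4224 0.1431 0.2215] jawyaw -17.81 tilt [ 0.001 -0.    -1.   ] F [-0.4  0.7  0.8] gap 0.998 q6 0.39
  lin units [1.015 0.052 1.153]
  roll units 0.031 dyaw -0.19
coupler [{'extent': [298.5, 147.9, 347.8, 272.9], 'p': 0.92}]
cam_left [{'extent': [314.5, 144.6, 331.8, 186.5], 'p': 0.69}, {'extent': [217.1, 0.0, 338.3, 72.4], 'p': 0.46}]
cam_left_end []
```

View pics/w1.png

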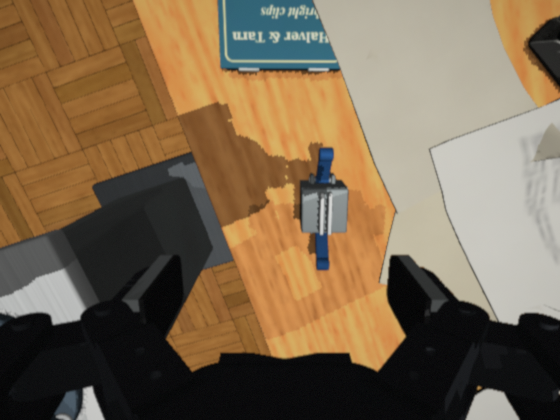

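```bash
python3 - <<'E'
from h import *
s=manip.sense()
im=cv2.imread("pics/w1.png"); cv2.imwrite("pics/w1c.png",cv2.resize(im[130:290,230:430],None,fx=4,fy=4,interpolation=2))
hsv=cv2.cvtColor(im,cv2.COLOR_BGR2HSV)
m=cv2.inRange(hsv,(100,130,60),(125,255,255)); m[:,:290]=0;m[:,360:]=0;m[:140]=0;m[280:]=0
n,l,st,c=cv2.connectedComponentsWithStats(m); 
for i in range(1,n):
    if st[i,4]>15: print(st[i],c[i],onz("wrist",*c[i],.035,s))
E
```

```text
[316 149  17  35 360] [324.68055556 164.42777778] [0.46087512 0.1505987  0.035     ]
[316 234  12  35 362] [321.39502762 251.27071823] [0.43378043 0.06662067 0.035     ]
```

View pics/w1c.png

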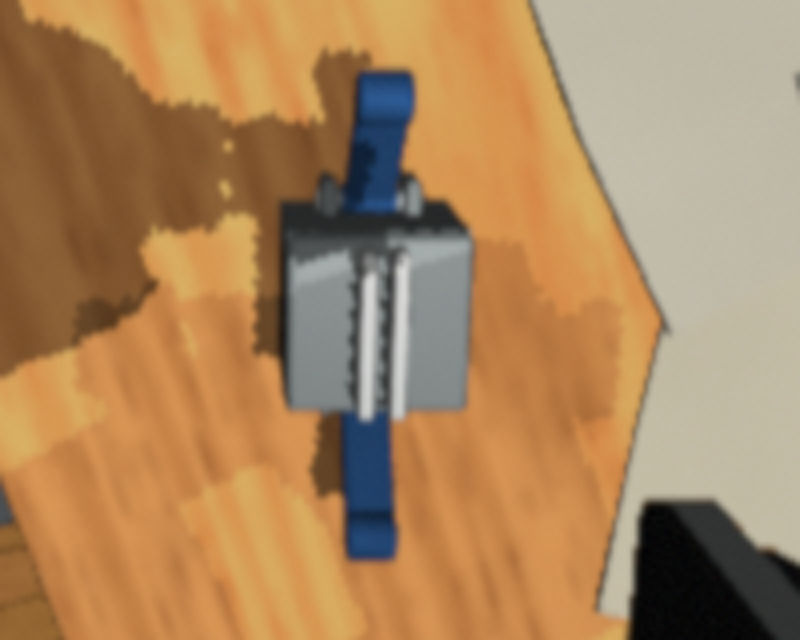

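```bash
python3 - <<'E'
from h import *
s=manip.sense()
f=lambda x,y,z:onz("wrist",230+x/4,130+y/4,z,s)
c4=[(287,241),(472,236),(467,408),(288,408)]
P=[f(x,y,.0445) for x,y in c4]; print(np.round(P,4),np.mean(P,0))
a=f(386,95,.040);b=f(371,540,.040);d=a-b;print(a,b,(a+b)/2,np.degrees(np.arctan2(d[1],d[0]))-90,np.linalg.norm(d))
for i in range(4):
    d=P[(i+1)%4]-P[i]; print(np.degrees(np.arctan2(d[1],d[0])),np.linalg.norm(d))
# rails lips ends
for p,q in [((372,265),(366,415)),((403,255),(398,415))]:
    d=f(*p,.055)-f(*q,.055);print(np.degrees(np.arctan2(d[1],d[0]))-90, (f(*p,.055)+f(*q,.055))/2)
E
```

```text
[[0.4332 0.1354 0.0445]
 [0.4748 0.1236 0.0445]
 [0.4628 0.0827 0.0445]
 [0.4216 0.0957 0.0445]] [0.44808095 0.10936157 0.0445    ]
[0.46482161 0.16052268 0.04      ] [0.43109881 0.05410548 0.04      ] [0.44796021 0.10731408 0.04      ] -17.58301435212836 0.11163264947547241
-15.88871326641699 0.04317023299321522
-106.33453688158005 0.04254838152866625
162.52166218575914 0.04321788069554688
73.60956215560103 0.041349787896539994
-18.02308637927173 [0.44463005 0.10956208 0.055     ]
-17.201965784255762 [0.45185929 0.10850801 0.055     ]
```

```bash
python3 - <<'E'
from h import *
go([0.448,0.108,0.020],-17.4)
E
```

```text
t 4.7 tcp [0.4202 0.1453 0.2214] jawyaw -17.55 tilt [-0.  0. -1.] F [-0.5 -0.9  0.2] gap 0.995 q6 0.39
  lin units [0.905 6.711 1.263]
  roll units -0.025 dyaw 0.15
```

Call:
send_rows(plan=[{"linear":[0.5,0.3,0.6],"roll":0},{"linear":[0.4,0.3,0.6],"roll":0},{"linear":[0,0,0],"roll":0},{"linear":[0,0,0],"roll":0},{"linear":[0,0,0],"roll":0}])

```text
t: 5.32
tcp_pos: [0.4463, 0.1088, 0.2036]
tool_rot: [-0.418, 0.57, -0.57, 0.418]
force: [-0.9, 0.9, 1.0]
finger_gap: 1.004
```

```bash
python3 - <<'E'
from h import *
s=manip.sense(); im=manip.snapshot("wrist"); cv2.imwrite("pics/w2.png",im)
import pickle; pickle.dump(s,open("s2.pkl","wb"))
go([0.448,0.106,0.02],-17.4)
print(proj("wrist",[.448,.106,.0445],s))
cv2.imwrite("pics/w2c.png",cv2.resize(im[60:210,190:390],None,fx=4,fy=4,interpolation=2))
E
```

```text
t 5.38 tcp [0.4464 0.1087 0.2036] jawyaw -17.53 tilt [ 0.  0. -1.] F [-0.1 -0.1  0.7] gap 1.0 q6 0.3
  lin units [0.072 6.121 0.076]
  roll units -0.022 dyaw 0.13
[287.99412469 191.1323625 ]
```

View pics/w2c.png

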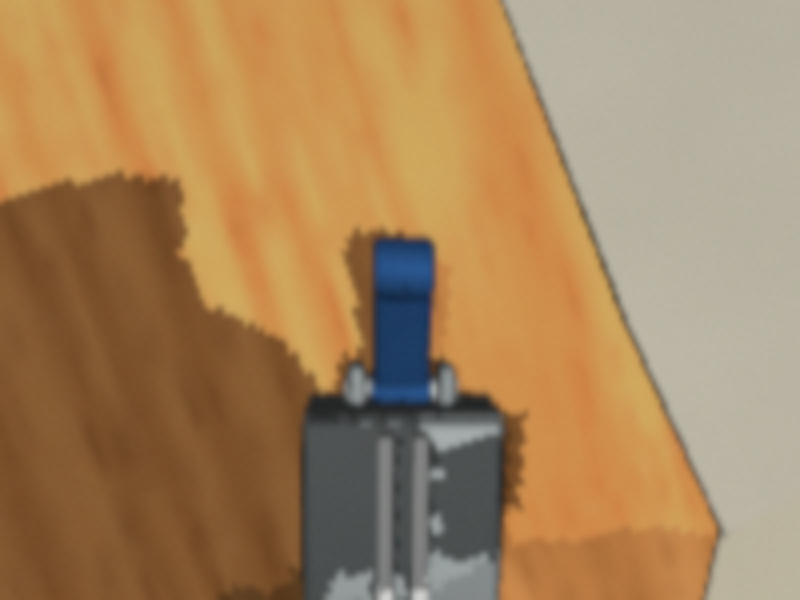

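```bash
python3 - <<'E'
from h import *
im=cv2.imread("pics/w2.png")
cv2.imwrite("pics/w2d.png",cv2.resize(im[110:260,190:390],None,fx=4,fy=4,interpolation=2))
E
```

```text
(no output)
```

View pics/w2d.png

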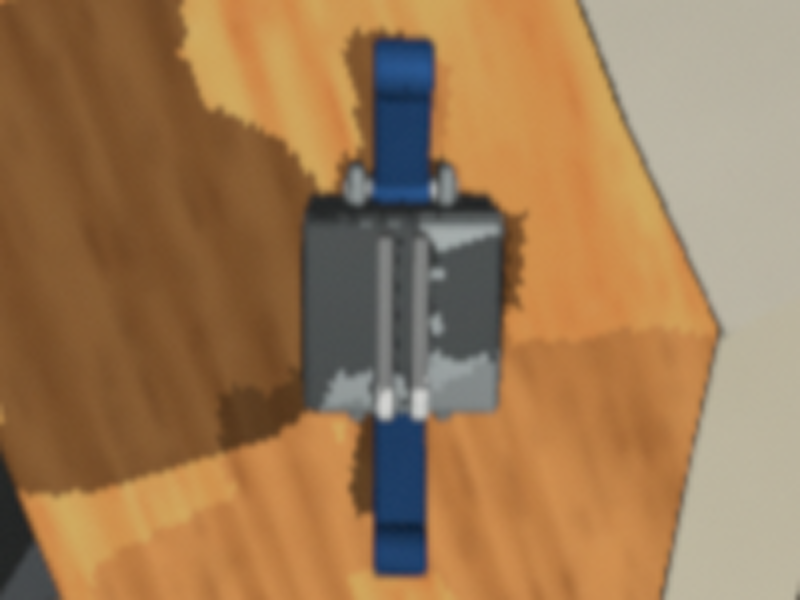

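```bash
python3 - <<'E'
from h import *
import pickle; s=pickle.load(open("s2.pkl","rb"))
f=lambda x,y,z:onz("wrist",190+x/4,110+y/4,z,s)
P=[f(x,y,.0445) for x,y in [(305,212),(503,210),(498,412),(302,412)]]; print(np.mean(P,0))
for i in range(4):
    d=P[(i+1)%4]-P[i]; print(np.degrees(np.arctan2(d[1],d[0])),np.linalg.norm(d))
a=f(403,67,.04);b=f(400,550,.04);d=a-b;print((a+b)/2,np.degrees(np.arctan2(d[1],d[0]))-90)
m=R.from_quat(s["tool_rot"]).as_matrix()
c=(np.mean(P,0)*.6+.4*(a+b)/2);c[2]=.02;print(c, m.T@(c-s["tcp_pos"])/.03)
E
```

```text
[0.45083652 0.10772527 0.0445    ]
-16.87619188053774 0.04269870437551264
-107.50598729802417 0.045466049251073476
162.5373346459576 0.04395388832359948
70.89407560189119 0.045047510350003254
[0.45006875 0.10537864 0.04      ] -17.54683983431255
[0.45052941 0.10678662 0.02      ] [0.024056   6.12072087 0.15508151]
```

Call:
send_rows(plan=[{"linear":[0.02,0.8,0.1],"roll":0},{"linear":[0,0.8,0.05],"roll":0},{"linear":[0,0.8,0],"roll":0},{"linear":[0,0.8,0],"roll":0},{"linear":[0,0.8,0],"roll":0}])

```text
t: 6.0
tcp_pos: [0.4512, 0.1065, 0.0829]
tool_rot: [0.418, -0.57, 0.571, -0.418]
force: [0.7, 0.9, 0.3]
finger_gap: 1.001
```

Call:
send_rows(plan=[{"linear":[0,0.7,0],"roll":0},{"linear":[0,0.7,0],"roll":0},{"linear":[0,0.5,0],"roll":0},{"linear":[0,0.2,0],"roll":0},{"linear":[0,0,0],"roll":0}])

```text
t: 6.62
tcp_pos: [0.4511, 0.1061, 0.0203]
tool_rot: [-0.418, 0.571, -0.571, 0.418]
force: [-0.3, 0.3, 0.8]
finger_gap: 1.0
```

Call:
send_rows(plan=[{"linear":[0,0,0],"roll":0},{"linear":[0,0,0],"roll":0},{"linear":[0,0,0],"roll":0},{"linear":[0,0,0],"roll":0},{"linear":[0,0,0],"roll":0}], claw=30, force=35)

```text
t: 7.25
tcp_pos: [0.4513, 0.1061, 0.0209]
tool_rot: [0.417, -0.57, 0.571, -0.418]
force: [-0.5, 0.2, 5.8]
finger_gap: 0.507
```

Call:
send_rows(plan=[{"linear":[0,0,0],"roll":0},{"linear":[0,0,0],"roll":0},{"linear":[0,0,0],"roll":0},{"linear":[0,0,0],"roll":0},{"linear":[0,0,0],"roll":0}])

```text
t: 7.88
tcp_pos: [0.4512, 0.1061, 0.0209]
tool_rot: [0.417, -0.57, 0.571, -0.418]
force: [-0.2, 0.3, 5.7]
finger_gap: 0.512
```

```bash
python3 - <<'E'
from h import *
s=manip.sense(); im=manip.snapshot("wrist"); cv2.imwrite("pics/w3.png",im)
go()
E
```

```text
t 7.92 tcp [0.4513 0.1061 0.0209] jawyaw -17.6 tilt [ 0.001  0.    -1.   ] F [0.3 1.2 6.8] gap 0.508 q6 0.3
```

View pics/w3.png

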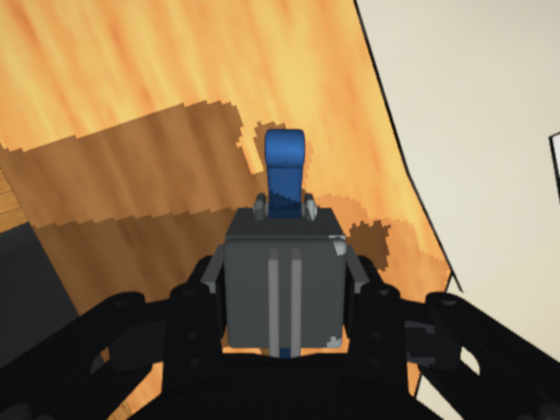

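```bash
python3 - <<'E'
from h import *
s=manip.sense(); m=R.from_quat(s["tool_rot"]).as_matrix()
for p in [(225,238),(346,237),(343,347),(226,347),(285,238),(285,347)]:
    print(p, 1000*(m.T@(onz("wrist",*p,.0445,s)-s["tcp_pos"])))
print("bead",1000*(m.T@(onz("wrist",285,145,.042,s)-s["tcp_pos"])))
E
```

```text
(225, 238) [-23.61240911 -23.56593049 -21.33660903]
(346, 237) [-24.01214266 -23.52839912  20.56503878]
(343, 347) [ 20.47888752 -23.54123347  21.56313201]
(226, 347) [ 20.48373279 -23.58092467 -22.8942369 ]
(285, 238) [-23.62776766 -23.54737406  -0.55641755]
(285, 347) [ 20.48129022 -23.56091575  -0.48262175]
bead [-55.29779844 -21.03764583  -0.60463475]
```

Call:
send_rows(plan=[{"linear":[0,-0.4,0],"roll":0},{"linear":[0,-0.6,0],"roll":0},{"linear":[0,-0.8,0],"roll":0},{"linear":[0,-0.8,0],"roll":0},{"linear":[0,-0.8,0],"roll":0}])

```text
t: 8.55
tcp_pos: [0.4505, 0.1061, 0.1233]
tool_rot: [-0.418, 0.571, -0.57, 0.417]
force: [-0.3, 0.7, -3.1]
finger_gap: 0.511
```

Call:
send_rows(plan=[{"linear":[0,-0.8,0],"roll":0},{"linear":[0,-0.8,0],"roll":0},{"linear":[0,-0.2,0],"roll":0},{"linear":[0,0,0],"roll":0},{"linear":[0,0,0],"roll":0}])

```text
t: 9.18
tcp_pos: [0.4502, 0.106, 0.1755]
tool_rot: [-0.418, 0.571, -0.57, 0.417]
force: [-0.1, 0.4, -2.6]
finger_gap: 0.512
```

```bash
python3 - <<'E'
from h import *
go([0.40,-0.03,0.176])
E
```

```text
t 9.18 tcp [0.4502 0.106  0.1755] jawyaw -17.61 tilt [-0.002  0.    -1.   ] F [-0.1  0.4 -2.6] gap 0.512 q6 0.3
  lin units [ 4.828 -0.015 -0.224]
```

```bash
python3 - <<'E'
from h import *
go([0.42,-0.228,0.176])
E
```

```text
t 9.18 tcp [0.4502 0.106  0.1755] jawyaw -17.61 tilt [-0.002  0.    -1.   ] F [-0.1  0.4 -2.6] gap 0.512 q6 0.3
  lin units [10.917 -0.016  2.408]
```

Call:
send_rows(plan=[{"linear":[0.5,0,0.1],"roll":0},{"linear":[0.9,0,0.2],"roll":0},{"linear":[0.9,0,0.2],"roll":0},{"linear":[0.9,0,0.2],"roll":0},{"linear":[0.9,0,0.2],"roll":0}])

```text
t: 9.8
tcp_pos: [0.4389, -0.021, 0.1758]
tool_rot: [-0.418, 0.571, -0.57, 0.417]
force: [-0.2, -0.7, -2.5]
finger_gap: 0.512
```

Call:
send_rows(plan=[{"linear":[0.9,0,0.2],"roll":0},{"linear":[0.9,0,0.2],"roll":0},{"linear":[0.9,0,0.2],"roll":0},{"linear":[0.9,0,0.2],"roll":0},{"linear":[0.9,0,0.2],"roll":0}])

```text
t: 10.42
tcp_pos: [0.4264, -0.1586, 0.1757]
tool_rot: [-0.418, 0.571, -0.57, 0.417]
force: [0.8, 0.2, -2.4]
finger_gap: 0.511
```

Call:
send_rows(plan=[{"linear":[0.9,0,0.2],"roll":0},{"linear":[0.9,0,0.2],"roll":0},{"linear":[0.6,0,0.1],"roll":0},{"linear":[0,0,0],"roll":1},{"linear":[0,0,0],"roll":1}])

```text
t: 11.05
tcp_pos: [0.4191, -0.2305, 0.1758]
tool_rot: [-0.355, 0.612, -0.611, 0.354]
force: [-0.1, -0.0, -2.9]
finger_gap: 0.506
```

Call:
send_rows(plan=[{"linear":[0,0,0],"roll":1},{"linear":[0,0,0],"roll":1},{"linear":[0,0,0],"roll":1},{"linear":[0,0,0],"roll":0},{"linear":[0,0,0],"roll":0}])

```text
t: 11.68
tcp_pos: [0.4196, -0.2302, 0.1761]
tool_rot: [-0.256, 0.659, -0.659, 0.256]
force: [0.2, 0.2, -3.6]
finger_gap: 0.507
```

```bash
python3 - <<'E'
from h import *
import pickle
s=manip.sense(); im=manip.snapshot("wrist"); cv2.imwrite("pics/w4.png",im); pickle.dump(s,open("s4.pkl","wb"))
print(manip.look_for("wrist","foot")[:2])
go()
E
```

```text
[{'extent': [223.3, 21.9, 335.4, 146.1], 'p': 0.6}]
t 11.78 tcp [ 0.4198 -0.2303  0.1762] jawyaw -47.55 tilt [-0.  0. -1.] F [-0.3 -0.5 -2.7] gap 0.508 q6 0.09
```

View pics/w4.png

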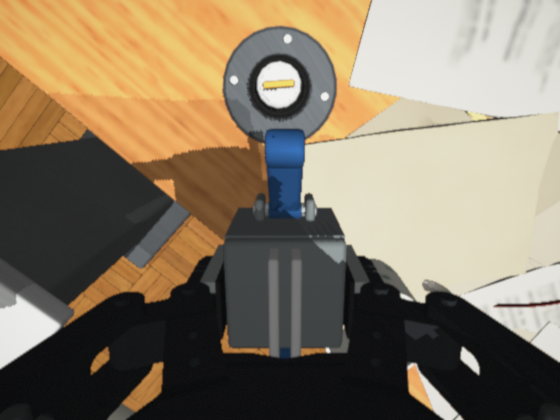

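```bash
python3 - <<'E'
import cv2
im=cv2.imread("pics/w4.png")
cv2.imwrite("pics/w4c.png",cv2.resize(im[15:155,200:360],None,fx=5,fy=4*1.0*1.25,interpolation=2)[:600])
E
```

```text
(no output)
```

View pics/w4c.png

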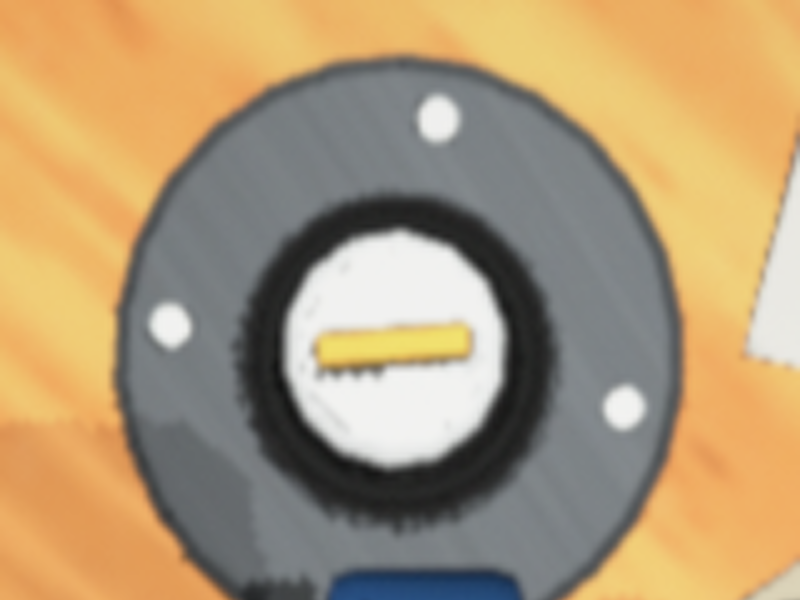

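```bash
python3 - <<'E'
from h import *
import pickle
s=pickle.load(open("s4.pkl","rb")); m=R.from_quat(s["tool_rot"]).as_matrix()
f=lambda x,y,z:onz("wrist",200+x/5,15+y/5,z,s)
a=f(316,347,.062);b=f(472,338,.062);d=b-a
print("blade",(a+b)/2,np.linalg.norm(d),np.degrees(np.arctan2(d[1],d[0])))
a2=f(316,366,.056);b2=f(472,357,.056);d=b2-a2;print(np.degrees(np.arctan2(d[1],d[0])))
# spigot head rim circle z .05
for z,pts in [(.05,[(283,347),(508,347),(396,229),(396,467)]),(.012,[(120,355),(682,355)])]:
    P=[f(*p,z) for p in pts]; print(np.round(P,4),np.mean(P,0))
    print("tool mm",1000*(m.T@(np.mean(P,0)-s["tcp_pos"])))
print("top rail test")
E
```

```text
blade [ 0.47817856 -0.1699686   0.062     ] 0.021525493455170498 -44.320744315544296
-44.311789533461244
[[ 0.4674 -0.1578  0.05  ]
 [ 0.4894 -0.1818  0.05  ]
 [ 0.4902 -0.1592  0.05  ]
 [ 0.4661 -0.1811  0.05  ]] [ 0.47825482 -0.16997491  0.05      ]
tool mm [-83.97453248 126.09216891  -4.7140034 ]
[[ 0.4481 -0.1348  0.012 ]
 [ 0.5111 -0.2034  0.012 ]] [ 0.47963711 -0.16906424  0.012     ]
tool mm [-85.61242764 164.09181037  -4.4231618 ]
top rail test
```

```bash
python3 - <<'E'
from h import *
go([0.4775,-0.1715,0.10],-44.3)
E
```

```text
t 11.78 tcp [ 0.4198 -0.2303  0.1762] jawyaw -47.55 tilt [-0.  0. -1.] F [-0.3 -0.5 -2.7] gap 0.508 q6 0.09
  lin units [-2.743  2.541 -0.146]
  roll units -0.541 dyaw 3.25
```

Call:
send_rows(plan=[{"linear":[-0.7,0,-0.05],"roll":0},{"linear":[-0.7,0,-0.05],"roll":0},{"linear":[-0.7,0,-0.05],"roll":0},{"linear":[-0.64,0,0],"roll":0},{"linear":[0,0,0],"roll":-0.54}])

```text
t: 12.4
tcp_pos: [0.4785, -0.1706, 0.1763]
tool_rot: [0.275, -0.651, 0.651, -0.276]
force: [0.1, -0.6, -2.7]
finger_gap: 0.513
```

Call:
send_rows(plan=[{"linear":[0,0.6,0],"roll":0},{"linear":[0,0.8,0],"roll":0},{"linear":[0,0.7,0],"roll":0},{"linear":[0,0.4,0],"roll":0},{"linear":[0,0,0],"roll":0}])

```text
t: 13.02
tcp_pos: [0.4772, -0.1713, 0.1006]
tool_rot: [-0.275, 0.652, -0.651, 0.274]
force: [0.1, 0.2, -3.1]
finger_gap: 0.508
```

```bash
python3 - <<'E'
from h import *
go([0.4775,-0.1715,0.10],-44.3)
for n in ["scene","top","wrist"]:
    im=manip.snapshot(n); cv2.imwrite(f"pics/{n}5.png",im)
    if n=="scene": cv2.imwrite("pics/scene5c.png",cv2.resize(im[200:300,260:380],None,fx=6,fy=6,interpolation=2))
E
```

```text
t 13.03 tcp [ 0.4772 -0.1713  0.1006] jawyaw -44.34 tilt [-0.002  0.001 -1.   ] F [ 0.1  0.2 -3.1] gap 0.508 q6 0.21
  lin units [-0.002  0.021  0.012]
  roll units -0.007 dyaw 0.04
```

View pics/scene5c.png

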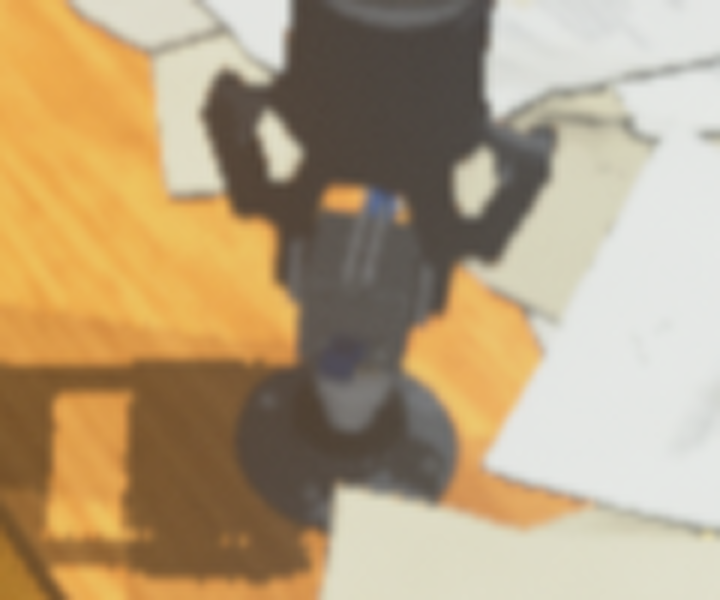

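View pics/wrist5.png

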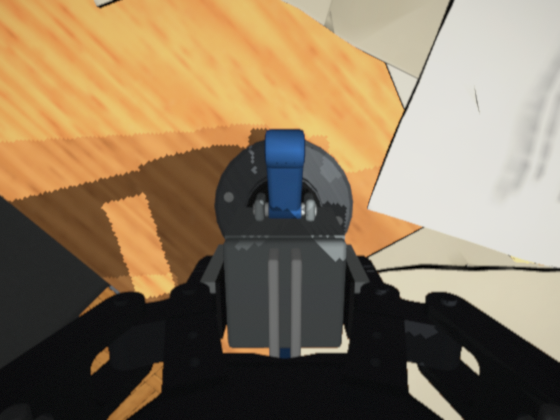

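```bash
python3 - <<'E'
from h import *
s=manip.sense(); m=R.from_quat(s["tool_rot"]).as_matrix()
im=cv2.imread("pics/wrist5.png"); cv2.imwrite("pics/w5c.png",cv2.resize(im[120:260,200:370],None,fx=4.7,fy=4.2,interpolation=2))
for p in [(284,137),(215,195),(353,195),(217,180),(351,180)]:
    print(p,1000*(m.T@(onz("wrist",*p,.012,s)-s["tcp_pos"])))
E
```

```text
(284, 137) [-49.44973275  89.97596359  -1.12172729]
(215, 195) [-10.7928664   89.89297169 -47.73196583]
(353, 195) [-10.8806155   90.03523063  45.59112533]
(217, 180) [-21.1092098   89.8990075  -45.86487206]
(351, 180) [-21.2002536   90.03554371  43.7026695 ]
```

View pics/w5c.png

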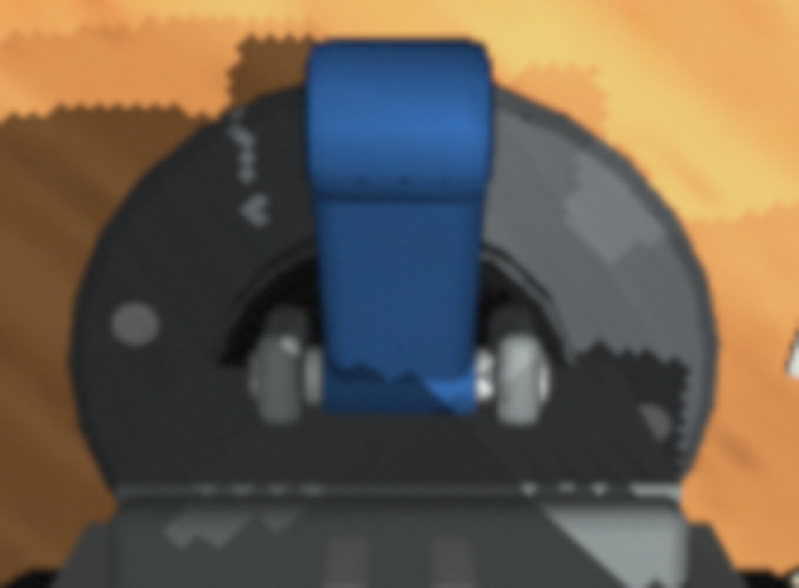

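Call:
send_rows(plan=[{"linear":[0,0.3,-0.01],"roll":0},{"linear":[0,0.3,0],"roll":0},{"linear":[0,0.2,0],"roll":0},{"linear":[0,0.05,0],"roll":0},{"linear":[0,0,0],"roll":0}])

```text
t: 13.8
tcp_pos: [0.4774, -0.1713, 0.0756]
tool_rot: [-0.274, 0.652, -0.652, 0.274]
force: [0.0, 0.0, -3.1]
finger_gap: 0.505
```

Call:
send_rows(plan=[{"linear":[0,0.05,0],"roll":0},{"linear":[0,0.05,0],"roll":0},{"linear":[0,0.05,0],"roll":0},{"linear":[0,0,0],"roll":0},{"linear":[0,0,0],"roll":0}])

```text
t: 14.42
tcp_pos: [0.4774, -0.1713, 0.0713]
tool_rot: [0.274, -0.652, 0.652, -0.274]
force: [1.1, -0.5, -3.1]
finger_gap: 0.508
```

Call:
send_rows(plan=[{"linear":[0,0.05,0],"roll":0},{"linear":[0,0.05,0],"roll":0},{"linear":[0,0.05,0],"roll":0},{"linear":[0,0,0],"roll":0},{"linear":[0,0,0],"roll":0}])

```text
t: 15.05
tcp_pos: [0.4777, -0.1712, 0.0667]
tool_rot: [0.274, -0.652, 0.652, -0.274]
force: [2.8, 2.1, -3.0]
finger_gap: 0.515
```

Call:
send_rows(plan=[{"linear":[0,0.05,0],"roll":0},{"linear":[0,0.05,0],"roll":0},{"linear":[0,0.05,0],"roll":0},{"linear":[0,0,0],"roll":0},{"linear":[0,0,0],"roll":0}])

```text
t: 15.68
tcp_pos: [0.4777, -0.1713, 0.0623]
tool_rot: [0.274, -0.652, 0.652, -0.274]
force: [4.0, 3.3, -0.9]
finger_gap: 0.508
```

Call:
send_rows(plan=[{"linear":[-0.02,0,0],"roll":0},{"linear":[-0.01,0,0],"roll":0},{"linear":[0,0.03,0],"roll":0},{"linear":[0,0,0],"roll":0},{"linear":[0,0,0],"roll":0}])

```text
t: 16.3
tcp_pos: [0.4776, -0.1707, 0.0612]
tool_rot: [-0.275, 0.652, -0.652, 0.274]
force: [0.2, -0.4, -3.8]
finger_gap: 0.509
```

```bash
python3 - <<'E'
from h import *
go()
s=manip.sense();m=R.from_quat(s["tool_rot"]).as_matrix();print(m.T@s["force"],m.T@s["ft_torque"])
E
```

```text
t 16.3 tcp [ 0.4776 -0.1707  0.0612] jawyaw -44.35 tilt [-0.001  0.    -1.   ] F [ 0.2 -0.4 -3.8] gap 0.509 q6 0.21
[0.1849476  3.84170154 0.45004514] [0.04480114 0.01177448 0.00732995]
```

Call:
send_rows(plan=[{"linear":[0,0.05,0],"roll":0},{"linear":[0,0.05,0],"roll":0},{"linear":[0,0.05,0],"roll":0},{"linear":[0,0.05,0],"roll":0},{"linear":[0,0,0],"roll":0}])

```text
t: 16.92
tcp_pos: [0.4779, -0.1706, 0.0553]
tool_rot: [-0.274, 0.652, -0.652, 0.274]
force: [0.7, 0.6, -3.2]
finger_gap: 0.508
```

Call:
send_rows(plan=[{"linear":[0,0.04,0],"roll":0},{"linear":[0,0.04,0],"roll":0},{"linear":[0,0.04,0],"roll":0},{"linear":[0,0,0],"roll":0},{"linear":[0,0,0],"roll":0}])

```text
t: 17.55
tcp_pos: [0.478, -0.1707, 0.0518]
tool_rot: [0.274, -0.652, 0.652, -0.274]
force: [0.5, -0.6, -2.1]
finger_gap: 0.513
```

Call:
send_rows(plan=[{"linear":[0,0.04,0],"roll":0},{"linear":[0,0.04,0],"roll":0},{"linear":[0,0.02,0],"roll":0},{"linear":[0,0,0],"roll":0},{"linear":[0,0,0],"roll":0}])

```text
t: 18.18
tcp_pos: [0.478, -0.1706, 0.0488]
tool_rot: [-0.274, 0.652, -0.652, 0.274]
force: [0.2, 0.1, -3.6]
finger_gap: 0.508
```

```bash
python3 - <<'E'
from h import *
go()
s=manip.sense();m=R.from_quat(s["tool_rot"]).as_matrix();print(m.T@s["force"],m.T@s["ft_torque"])
E
```

```text
t 18.18 tcp [ 0.478  -0.1706  0.0488] jawyaw -44.36 tilt [-0.  0. -1.] F [ 0.2  0.1 -3.6] gap 0.508 q6 0.21
[-0.21724105  3.56542607  0.11920558] [-0.00606317 -0.00929827 -0.01371662]
```

Call:
send_rows(plan=[{"linear":[0,0.03,0],"roll":0},{"linear":[0,0.02,0],"roll":0},{"linear":[0,0,0],"roll":0},{"linear":[0,0,0],"roll":0},{"linear":[0,0,0],"roll":0}])

```text
t: 18.8
tcp_pos: [0.478, -0.1706, 0.0474]
tool_rot: [0.274, -0.652, 0.652, -0.274]
force: [0.6, 0.8, 0.6]
finger_gap: 0.511
```

```bash
python3 - <<'E'
from h import *
go()
s=manip.sense();im=manip.snapshot("wrist"); cv2.imwrite("pics/w6.png",im)
E
```

```text
t 18.8 tcp [ 0.478  -0.1706  0.0474] jawyaw -44.35 tilt [ 0. -0. -1.] F [0.6 0.8 0.6] gap 0.511 q6 0.21
```

View pics/w6.png

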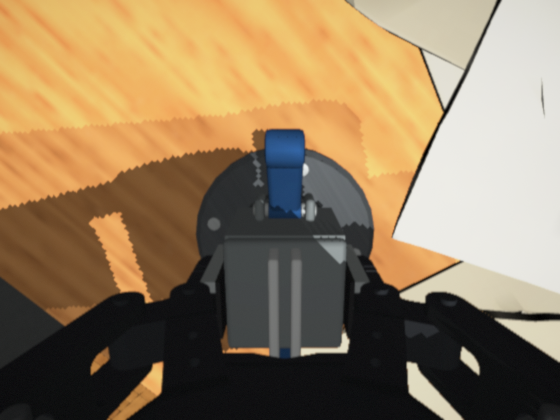

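The head went down past the blade-rest height (about 32.5 mm) and its rim is now at about 26.5–28 mm. Net force is about 4 N on the seal, so the slot is over the blade. Next I release, lift, and turn the gripper 90°.

Call:
send_rows(plan=[{"linear":[0,0,0],"roll":0},{"linear":[0,0,0],"roll":0},{"linear":[0,0,0],"roll":0},{"linear":[0,0,0],"roll":0},{"linear":[0,0,0],"roll":0}], claw=85)

```text
t: 19.48
tcp_pos: [0.478, -0.1707, 0.0473]
tool_rot: [0.274, -0.652, 0.652, -0.274]
force: [-0.4, 0.1, -0.1]
finger_gap: 0.997
```

Call:
send_rows(plan=[{"linear":[0,0,0],"roll":0},{"linear":[0,-0.1,0],"roll":0},{"linear":[0,-0.4,0],"roll":0},{"linear":[0,-0.8,0],"roll":0},{"linear":[0,-0.8,0],"roll":0}])

```text
t: 20.1
tcp_pos: [0.478, -0.1707, 0.1116]
tool_rot: [0.274, -0.652, 0.652, -0.274]
force: [0.8, -0.6, 0.8]
finger_gap: 0.996
```

Call:
send_rows(plan=[{"linear":[0,-0.8,0],"roll":0},{"linear":[0,-0.8,0],"roll":0},{"linear":[0,-0.6,0],"roll":0},{"linear":[0,-0.5,0],"roll":0},{"linear":[0,0,0],"roll":0}])

```text
t: 20.72
tcp_pos: [0.4787, -0.1711, 0.1931]
tool_rot: [0.273, -0.651, 0.653, -0.275]
force: [0.1, -0.4, 0.1]
finger_gap: 0.997
```

```bash
python3 - <<'E'
from h import *
import pickle
go([0.478,-0.1706,.14],45.6)
s=manip.sense();im=manip.snapshot("wrist"); cv2.imwrite("pics/w7.png",im); pickle.dump(s,open("s7.pkl","wb"))
print(manip.look_for("wrist","coupler")[:2])
cv2.imwrite("pics/w7c.png",cv2.resize(im[150:360,190:380],None,fx=3,fy=2.85,interpolation=2))
E
```

```text
t 20.73 tcp [ 0.4787 -0.1711  0.1931] jawyaw -44.36 tilt [ 0.003 -0.002 -1.   ] F [ 0.1 -0.4  0.1] gap 0.997 q6 0.21
  lin units [ 0.006  1.769 -0.033]
  roll units -14.993 dyaw 89.96
[{'extent': [252.3, 119.9, 311.9, 272.6], 'p': 0.77}]
```

View pics/w7.png

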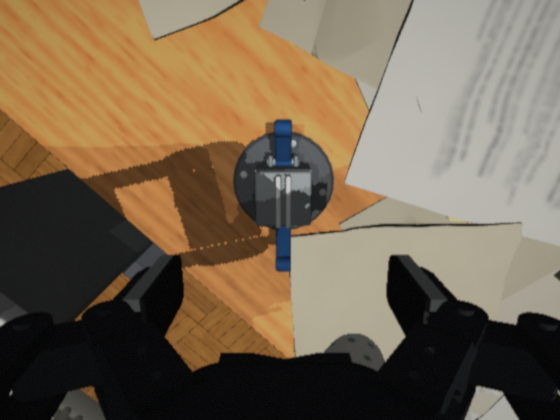

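Call:
send_rows(plan=[{"linear":[0,0,0],"roll":-1},{"linear":[0,0,0],"roll":-1},{"linear":[0,0,0],"roll":-1},{"linear":[0,0,0],"roll":-1},{"linear":[0,0,0],"roll":-1}])

```text
t: 21.45
tcp_pos: [0.4774, -0.1703, 0.1904]
tool_rot: [-0.435, 0.559, -0.557, 0.434]
force: [-0.1, 0.9, -0.4]
finger_gap: 0.992
```

Call:
send_rows(plan=[{"linear":[0,0,0],"roll":-1},{"linear":[0,0,0],"roll":-1},{"linear":[0,0,0],"roll":-1},{"linear":[0,0,0],"roll":-1},{"linear":[0,0,0],"roll":-1}])

```text
t: 22.08
tcp_pos: [0.4774, -0.1703, 0.1904]
tool_rot: [0.564, -0.427, 0.426, -0.564]
force: [0.1, -1.4, 0.1]
finger_gap: 0.998
```

Call:
send_rows(plan=[{"linear":[0,0,0],"roll":-1},{"linear":[0,0,0],"roll":-1},{"linear":[0,0,0],"roll":-1},{"linear":[0,0,0],"roll":-1},{"linear":[0,0,0],"roll":-1}])

```text
t: 22.7
tcp_pos: [0.4774, -0.1703, 0.1904]
tool_rot: [-0.655, 0.267, -0.265, 0.655]
force: [0.6, -0.3, 0.4]
finger_gap: 0.995
```

Call:
send_rows(plan=[{"linear":[0,0,0],"roll":0},{"linear":[0,0,0],"roll":0},{"linear":[0,0,0],"roll":0},{"linear":[0,0,0],"roll":0},{"linear":[0,0,0],"roll":0}])

```text
t: 23.32
tcp_pos: [0.478, -0.1707, 0.1913]
tool_rot: [0.655, -0.267, 0.267, -0.655]
force: [-0.7, -0.0, 0.7]
finger_gap: 0.993
```

```bash
python3 - <<'E'
from h import *
import pickle
go([0.4788,-0.1697,.10],45.6)
s=manip.sense();im=manip.snapshot("wrist"); cv2.imwrite("pics/w8.png",im); pickle.dump(s,open("s8.pkl","wb"))
E
```

```text
t 23.32 tcp [ 0.478  -0.1707  0.1913] jawyaw 45.63 tilt [ 0. -0. -1.] F [-0.7 -0.   0.7] gap 0.993 q6 -1.36
  lin units [-0.004  3.045  0.041]
  roll units 0.005 dyaw -0.03
```

View pics/w8.png

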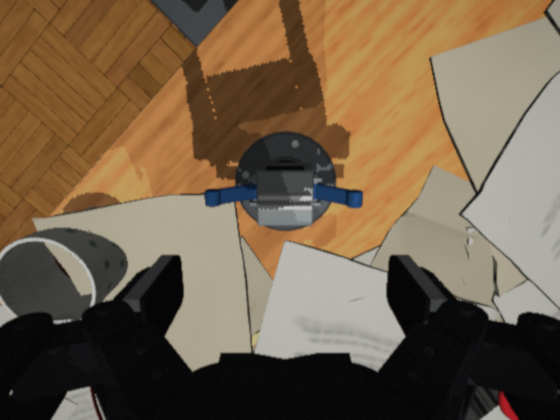

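```bash
python3 - <<'E'
from h import *
import pickle
s=pickle.load(open("s8.pkl","rb")); m=R.from_quat(s["tool_rot"]).as_matrix()
for p,z in [((97,270),.09),((125,255),.05),((213,197),.07),((357,199),.07),((284.5,199),.08)]:
    print(p,1000*(m.T@(onz("wrist",*p,z,s)-s["tcp_pos"])))
E
```

```text
(97, 270) [  49.65123354  101.34634841 -141.3824388 ]
(125, 255) [  55.06123756  141.34686822 -138.86183705]
(213, 197) [ -2.20800836 121.34401191 -55.10268019]
(357, 199) [ -0.72607867 121.34680255  56.17771169]
(284.5, 199) [-3.25381852e+00  1.11345245e+02  7.83927410e-02]
```

Call:
send_rows(plan=[{"linear":[0,0.6,0.02],"roll":0},{"linear":[0,0.8,0],"roll":0},{"linear":[0,0.8,0],"roll":0},{"linear":[0,0.6,0],"roll":0},{"linear":[0,0,0],"roll":0}])

```text
t: 24.0
tcp_pos: [0.4776, -0.1698, 0.1062]
tool_rot: [-0.655, 0.268, -0.266, 0.655]
force: [0.2, 0.4, 0.3]
finger_gap: 0.997
```

Call:
send_rows(plan=[{"linear":[-0.03,0.2,0],"roll":0},{"linear":[0,0.2,0],"roll":0},{"linear":[0,0.15,0],"roll":0},{"linear":[0,0.1,0],"roll":0},{"linear":[0,0.1,0],"roll":0}])

```text
t: 24.62
tcp_pos: [0.4778, -0.1696, 0.0847]
tool_rot: [0.655, -0.267, 0.267, -0.655]
force: [0.2, -0.3, 0.4]
finger_gap: 0.998
```

```bash
python3 - <<'E'
from h import *
go()
im=manip.snapshot("wrist"); cv2.imwrite("pics/w9.png",im)
E
```

```text
t 24.62 tcp [ 0.4778 -0.1696  0.0847] jawyaw 45.65 tilt [ 0. -0. -1.] F [ 0.2 -0.3  0.4] gap 0.998 q6 -1.36
```

View pics/w9.png

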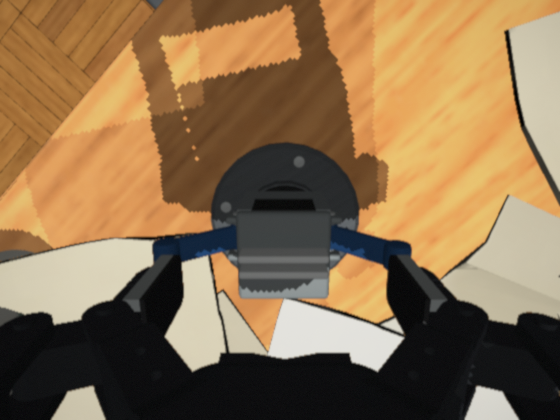

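The fingertips sit above both beads, at about (175,265) and (395,265). I'll press down in slow steps.

Call:
send_rows(plan=[{"linear":[0,0.08,0],"roll":0},{"linear":[0,0.08,0],"roll":0},{"linear":[0,0.08,0],"roll":0},{"linear":[0,0.08,0],"roll":0},{"linear":[0,0,0],"roll":0}])

```text
t: 25.3
tcp_pos: [0.4777, -0.1695, 0.075]
tool_rot: [-0.655, 0.267, -0.267, 0.655]
force: [0.3, 0.1, -0.0]
finger_gap: 0.993
```

Call:
send_rows(plan=[{"linear":[0,0.08,0],"roll":0},{"linear":[0,0.08,0],"roll":0},{"linear":[0,0.08,0],"roll":0},{"linear":[0,0,0],"roll":0},{"linear":[0,0,0],"roll":0}])

```text
t: 25.92
tcp_pos: [0.4778, -0.1696, 0.068]
tool_rot: [0.655, -0.267, 0.267, -0.655]
force: [-0.2, -0.6, 0.0]
finger_gap: 0.997
```

```bash
python3 - <<'E'
from h import *
go()
im=manip.snapshot("wrist"); cv2.imwrite("pics/w10.png",im)
E
```

```text
t 25.93 tcp [ 0.4778 -0.1696  0.068 ] jawyaw 45.64 tilt [-0. -0. -1.] F [-0.2 -0.6  0. ] gap 0.997 q6 -1.36
```

View pics/w10.png

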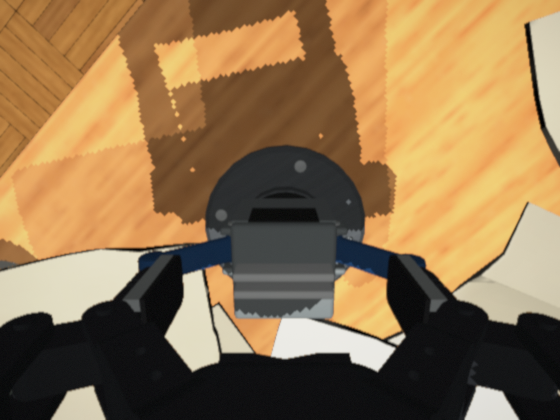

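Call:
send_rows(plan=[{"linear":[0,0.06,0],"roll":0},{"linear":[0,0.06,0],"roll":0},{"linear":[0,0.06,0],"roll":0},{"linear":[0,0,0],"roll":0},{"linear":[0,0,0],"roll":0}])

```text
t: 26.6
tcp_pos: [0.4778, -0.1697, 0.0626]
tool_rot: [0.655, -0.267, 0.267, -0.655]
force: [-0.3, -0.1, 1.6]
finger_gap: 0.996
```

Call:
send_rows(plan=[{"linear":[0,0.06,0],"roll":0},{"linear":[0,0.06,0],"roll":0},{"linear":[0,0.06,0],"roll":0},{"linear":[0,0,0],"roll":0},{"linear":[0,0,0],"roll":0}])

```text
t: 27.22
tcp_pos: [0.4786, -0.1692, 0.0575]
tool_rot: [-0.654, 0.267, -0.268, 0.655]
force: [1.0, 1.4, 5.8]
finger_gap: 0.993
```

```bash
python3 - <<'E'
from h import *
go()
s=manip.sense();m=R.from_quat(s["tool_rot"]).as_matrix();print(m.T@s["force"],m.T@s["ft_torque"])
im=manip.snapshot("wrist"); cv2.imwrite("pics/w11.png",im)
im=manip.snapshot("scene");cv2.imwrite("pics/scene11c.png",cv2.resize(im[200:300,260:380],None,fx=6,fy=6,interpolation=2))
E
```

```text
t 27.23 tcp [ 0.4786 -0.1692  0.0575] jawyaw 45.61 tilt [ 0.002  0.    -1.   ] F [1.  1.4 5.8] gap 0.993 q6 -1.36
[-0.26582063 -5.75385893  1.72817568] [ 0.54692744 -0.08247662  0.12131454]
```

View pics/w11.png

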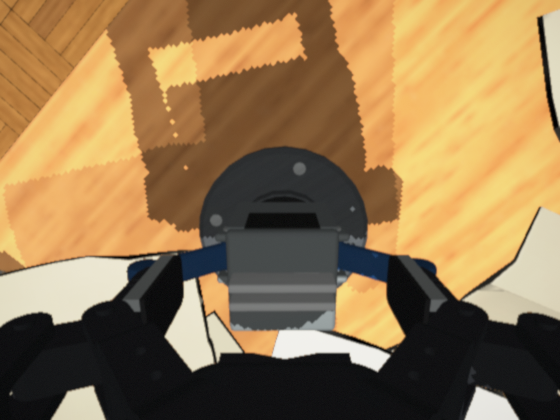

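View pics/scene11c.png

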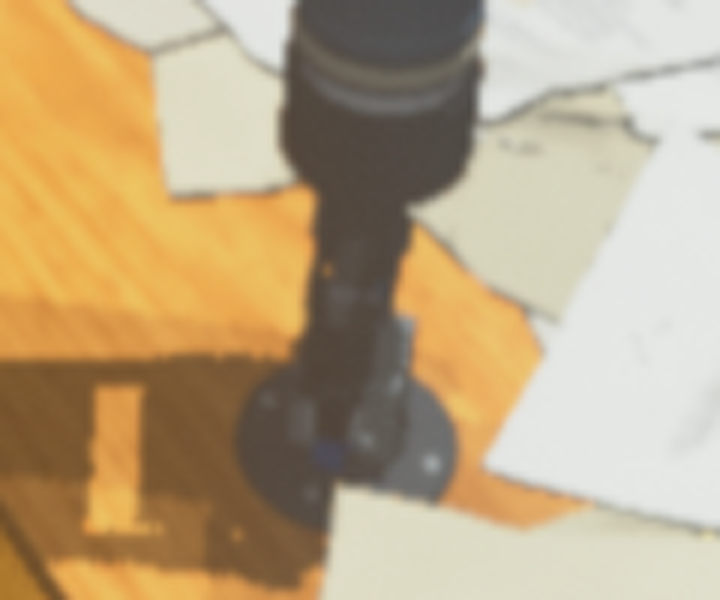

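Call:
send_rows(plan=[{"linear":[0,0.05,0],"roll":0},{"linear":[0,0.05,0],"roll":0},{"linear":[0,0,0],"roll":0},{"linear":[0,0,0],"roll":0},{"linear":[0,0,0],"roll":0}])

```text
t: 27.95
tcp_pos: [0.4787, -0.1695, 0.0547]
tool_rot: [-0.655, 0.266, -0.268, 0.655]
force: [0.6, 0.8, 6.3]
finger_gap: 1.001
```

```bash
cat > fs.py <<'E'
from h import *
go()
s=manip.sense();m=R.from_quat(s["tool_rot"]).as_matrix();print("tool F",np.round(m.T@s["force"],2),"M",np.round(m.T@s["ft_torque"],3))
E
python3 fs.py
```

```text
t 27.95 tcp [ 0.4787 -0.1695  0.0547] jawyaw 45.62 tilt [ 0.002 -0.    -1.   ] F [0.6 0.8 6.3] gap 1.001 q6 -1.36
tool F [-0.11 -6.27  0.95] M [ 0.258 -0.03   0.06 ]
```

Call:
send_rows(plan=[{"linear":[0,0.04,0],"roll":0},{"linear":[0,0.04,0],"roll":0},{"linear":[0,0,0],"roll":0},{"linear":[0,0,0],"roll":0},{"linear":[0,0,0],"roll":0}])

```text
t: 28.58
tcp_pos: [0.4786, -0.1697, 0.0522]
tool_rot: [-0.655, 0.266, -0.268, 0.655]
force: [-0.4, 0.3, 5.5]
finger_gap: 0.993
```

```bash
python3 fs.py; python3 - <<'E'
from h import *
im=manip.snapshot("wrist"); cv2.imwrite("pics/w12.png",im)
cv2.imwrite("pics/w12c.png",cv2.resize(im[200:350,100:460],None,fx=2.2,fy=2.2,interpolation=2))
E
```

```text
t 28.57 tcp [ 0.4786 -0.1697  0.0522] jawyaw 45.63 tilt [ 0.002 -0.001 -1.   ] F [-0.4  0.3  5.5] gap 0.993 q6 -1.36
tool F [-0.46 -5.54 -0.09] M [ 0.139 -0.041 -0.006]
```

View pics/w12c.png

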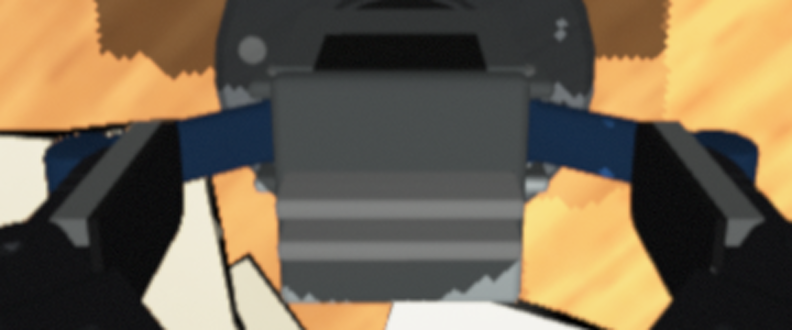

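Call:
send_rows(plan=[{"linear":[0,0.04,0],"roll":0},{"linear":[0,0.04,0],"roll":0},{"linear":[0,0.04,0],"roll":0},{"linear":[0,0,0],"roll":0},{"linear":[0,0,0],"roll":0}])

```text
t: 29.25
tcp_pos: [0.4786, -0.1698, 0.0488]
tool_rot: [0.655, -0.266, 0.268, -0.655]
force: [0.5, 0.3, 8.0]
finger_gap: 0.997
```

```bash
python3 fs.py
```

```text
t 29.25 tcp [ 0.4786 -0.1698  0.0488] jawyaw 45.63 tilt [ 0.002 -0.001 -1.   ] F [0.5 0.3 8. ] gap 0.997 q6 -1.36
tool F [ 0.16 -7.99  0.59] M [-0.006  0.002  0.012]
```

Call:
send_rows(plan=[{"linear":[0,0.05,0],"roll":0},{"linear":[0,0.05,0],"roll":0},{"linear":[0,0.05,0],"roll":0},{"linear":[0,0,0],"roll":0},{"linear":[0,0,0],"roll":0}])

```text
t: 29.88
tcp_pos: [0.4788, -0.1699, 0.0444]
tool_rot: [0.655, -0.266, 0.268, -0.655]
force: [-0.5, 0.5, 8.2]
finger_gap: 0.997
```

Call:
send_rows(plan=[{"linear":[0,0.05,0],"roll":0},{"linear":[0,0.05,0],"roll":0},{"linear":[0,0,0],"roll":0},{"linear":[0,0,0],"roll":0},{"linear":[0,0,0],"roll":0}])

```text
t: 30.5
tcp_pos: [0.4788, -0.1699, 0.0414]
tool_rot: [0.655, -0.266, 0.268, -0.655]
force: [-0.3, 0.3, 8.7]
finger_gap: 0.994
```

```bash
python3 fs.py
```

```text
t 30.5 tcp [ 0.4788 -0.1699  0.0414] jawyaw 45.63 tilt [ 0.002 -0.001 -1.   ] F [-0.3  0.3  8.7] gap 0.994 q6 -1.36
tool F [-0.34 -8.72  0.01] M [ 0.015 -0.037  0.006]
```

Call:
send_rows(plan=[{"linear":[0,0.04,0],"roll":0},{"linear":[0,0.04,0],"roll":0},{"linear":[0,0.04,0],"roll":0},{"linear":[0,0,0],"roll":0},{"linear":[0,0,0],"roll":0}])

```text
t: 31.12
tcp_pos: [0.4787, -0.17, 0.0378]
tool_rot: [0.655, -0.266, 0.268, -0.655]
force: [-0.4, -0.2, 7.5]
finger_gap: 0.996
```

Call:
send_rows(plan=[{"linear":[0,0.04,0],"roll":0},{"linear":[0,0.04,0],"roll":0},{"linear":[0,0,0],"roll":0},{"linear":[0,0,0],"roll":0},{"linear":[0,0,0],"roll":0}])

```text
t: 31.75
tcp_pos: [0.4788, -0.1701, 0.0356]
tool_rot: [0.655, -0.266, 0.268, -0.655]
force: [0.3, -0.9, 9.6]
finger_gap: 0.994
```

```bash
python3 fs.py; python3 - <<'E'
from h import *
im=manip.snapshot("wrist"); cv2.imwrite("pics/w13.png",im)
E
```

```text
t 31.75 tcp [ 0.4788 -0.1701  0.0356] jawyaw 45.64 tilt [ 0.002 -0.001 -1.   ] F [ 0.3 -0.9  9.6] gap 0.994 q6 -1.36
tool F [ 0.84 -9.57 -0.41] M [-0.063 -0.052  0.022]
```

View pics/w13.png

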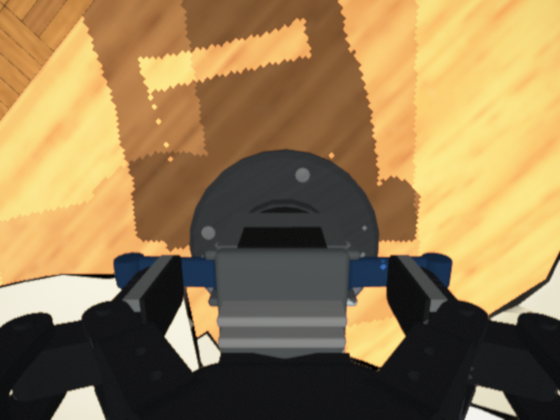

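Call:
send_rows(plan=[{"linear":[0,0.04,0],"roll":0},{"linear":[0,0.04,0],"roll":0},{"linear":[0,0,0],"roll":0},{"linear":[0,0,0],"roll":0},{"linear":[0,0,0],"roll":0}])

```text
t: 32.42
tcp_pos: [0.4788, -0.1701, 0.0332]
tool_rot: [0.655, -0.266, 0.268, -0.655]
force: [0.1, 0.0, 9.3]
finger_gap: 0.995
```

Call:
send_rows(plan=[{"linear":[0,0.04,0],"roll":0},{"linear":[0,0.03,0],"roll":0},{"linear":[0,0,0],"roll":0},{"linear":[0,0,0],"roll":0},{"linear":[0,0,0],"roll":0}])

```text
t: 33.05
tcp_pos: [0.4788, -0.17, 0.031]
tool_rot: [0.655, -0.266, 0.268, -0.655]
force: [-0.0, -0.2, 8.6]
finger_gap: 0.998
```

```bash
python3 fs.py
```

```text
t 33.05 tcp [ 0.4788 -0.17    0.031 ] jawyaw 45.64 tilt [ 0.002 -0.001 -1.   ] F [-0.  -0.2  8.6] gap 0.998 q6 -1.36
tool F [ 0.12 -8.58 -0.14] M [-0.137 -0.002 -0.015]
```

Call:
send_rows(plan=[{"linear":[0,0.03,0],"roll":0},{"linear":[0,0.03,0],"roll":0},{"linear":[0,0,0],"roll":0},{"linear":[0,0,0],"roll":0},{"linear":[0,0,0],"roll":0}])

```text
t: 33.67
tcp_pos: [0.4788, -0.1701, 0.0293]
tool_rot: [0.655, -0.266, 0.268, -0.655]
force: [0.0, 0.4, 10.4]
finger_gap: 0.996
```

Call:
send_rows(plan=[{"linear":[0,0.03,0],"roll":0},{"linear":[0,0.02,0],"roll":0},{"linear":[0,0,0],"roll":0},{"linear":[0,0,0],"roll":0},{"linear":[0,0,0],"roll":0}])

```text
t: 34.3
tcp_pos: [0.4788, -0.1701, 0.0283]
tool_rot: [0.655, -0.266, 0.268, -0.655]
force: [-0.3, 0.6, 13.5]
finger_gap: 0.997
```

```bash
python3 fs.py; python3 - <<'E'
from h import *
im=manip.snapshot("wrist"); cv2.imwrite("pics/w14.png",im)
E
```

```text
t 34.3 tcp [ 0.4788 -0.1701  0.0283] jawyaw 45.65 tilt [ 0.003 -0.002 -1.   ] F [-0.3  0.6 13.5] gap 0.997 q6 -1.36
tool F [ -0.57 -13.53   0.2 ] M [-0.336  0.004  0.135]
```

View pics/w14.png

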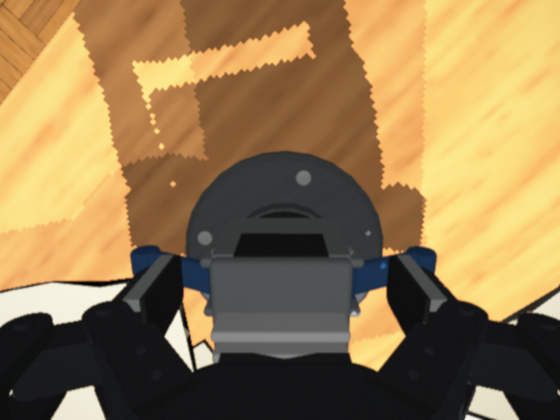

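Call:
send_rows(plan=[{"linear":[0,0.03,0],"roll":0},{"linear":[0,0.01,0],"roll":0},{"linear":[0,0,0],"roll":0},{"linear":[0,0,0],"roll":0},{"linear":[0,0,0],"roll":0}])

```text
t: 34.98
tcp_pos: [0.4788, -0.1701, 0.0279]
tool_rot: [0.655, -0.266, 0.268, -0.655]
force: [-2.0, 0.7, 20.4]
finger_gap: 0.99
```

```bash
python3 fs.py
```

```text
t 34.98 tcp [ 0.4788 -0.1701  0.0279] jawyaw 45.67 tilt [ 0.003 -0.002 -1.   ] F [-2.   0.7 20.4] gap 0.99 q6 -1.36
tool F [ -1.87 -20.44  -0.91] M [-0.515  0.028  0.259]
```

Force rose to 20 N with almost no travel, so I'll back off right away and look.

Call:
send_rows(plan=[{"linear":[0,-0.1,0],"roll":0},{"linear":[0,-0.3,0],"roll":0},{"linear":[0,-0.6,0],"roll":0},{"linear":[0,-0.9,0],"roll":0},{"linear":[0,-0.9,0],"roll":0}])

```text
t: 35.6
tcp_pos: [0.4773, -0.1691, 0.1101]
tool_rot: [-0.655, 0.268, -0.266, 0.655]
force: [0.1, 0.0, -0.0]
finger_gap: 1.001
```

Call:
send_rows(plan=[{"linear":[0,-0.9,0],"roll":0},{"linear":[0,-0.9,0],"roll":0},{"linear":[0,-0.5,0],"roll":0},{"linear":[0,0,0],"roll":0},{"linear":[0,0,0],"roll":0}])

```text
t: 36.22
tcp_pos: [0.4772, -0.1692, 0.1778]
tool_rot: [-0.655, 0.268, -0.266, 0.655]
force: [-0.6, 1.0, 0.5]
finger_gap: 0.996
```

```bash
python3 fs.py; python3 - <<'E'
from h import *
import pickle
pickle.dump(manip.sense(),open("s15.pkl","wb"))
im=manip.snapshot("wrist"); cv2.imwrite("pics/w15.png",im)
cv2.imwrite("pics/w15c.png",cv2.resize(im[120:270,190:390],None,fx=4,fy=4,interpolation=2))
E
```

```text
t 36.23 tcp [ 0.4772 -0.1692  0.1778] jawyaw 45.64 tilt [-0.002  0.001 -1.   ] F [-0.6  1.   0.5] gap 0.996 q6 -1.36
tool F [-1.14 -0.52  0.27] M [0.004 0.005 0.017]
```

View pics/w15c.png

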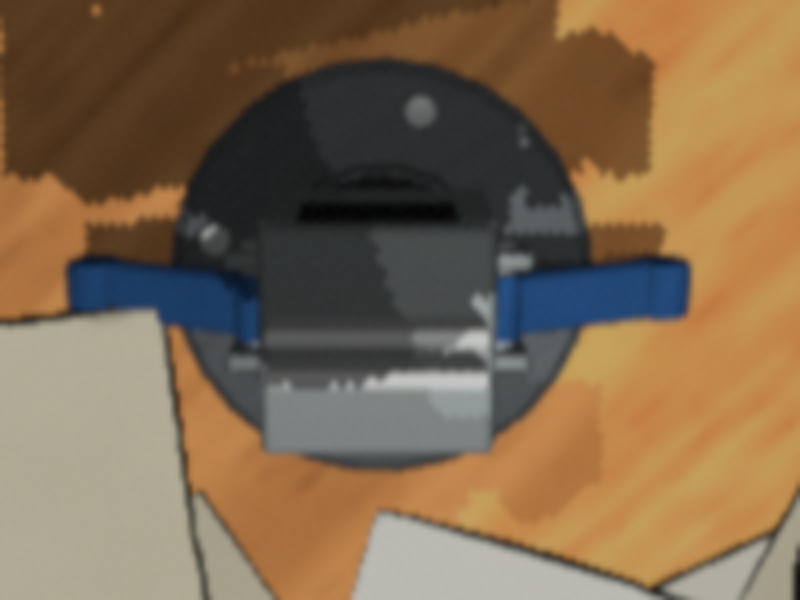

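```bash
python3 - <<'E'
from h import *
import pickle
s=pickle.load(open("s15.pkl","rb"))
m=R.from_quat(s["tool_rot"]).as_matrix()
f=lambda x,y,z:1000*(m.T@(onz("wrist",190+x/4,120+y/4,z,s)-s["tcp_pos"]))
for z in (.022,.03,.04):print(z,"L outer",f(68,288,z)[[0,2]],"R outer",f(688,288,z)[[0,2]])
for z in (.0705,.068): print("head",f(263,340,z)[2],f(493,340,z)[2])
print(f(378,225,.07),f(378,453,.07))
im=manip.snapshot("scene"); cv2.imwrite("pics/scene16c.png",cv2.resize(im[200:320,250:400],None,fx=5,fy=5,interpolation=2))
im=manip.snapshot("top"); cv2.imwrite("pics/top16c.png",cv2.resize(im[160:280,300:450],None,fx=5,fy=5,interpolation=2))
E
```

```text
0.022 L outer [  2.00077479 -67.4747444 ] R outer [ 1.84660235 67.76719698]
0.03 L outer [  0.10565194 -65.62550272] R outer [-4.42782590e-02  6.58950937e+01]
0.04 L outer [ -2.26325161 -63.31395062] R outer [-2.40787902 63.55496468]
head -21.03489865917507 21.194011241353724
head -21.249209837615258 21.415520926024477
[-2.10704408e+01  1.07835610e+02  5.08431453e-02] [2.24398653e+01 1.07748583e+02 1.07183646e-01]
```

View pics/scene16c.png

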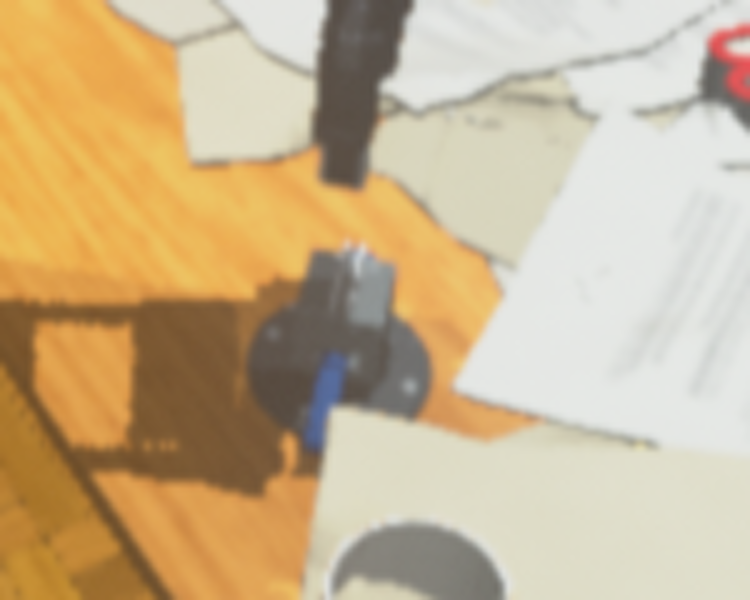

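View pics/w15.png

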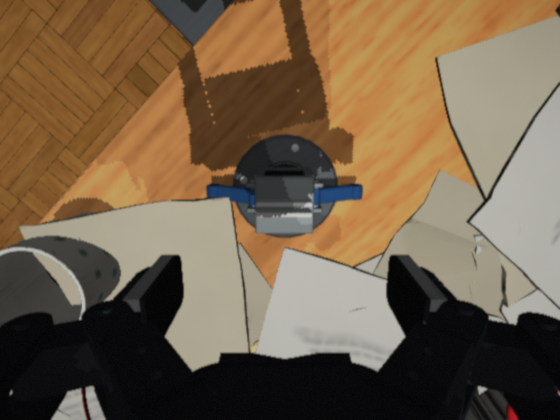

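The paper visually covers part of the left arm. Both bead ends lie about 67.6 mm out, which fits the arms being home (67.75 mm). The force was lopsided at the end, though, so I'll press each bead lightly with closed fingers to check that each arm is really at its stop.

Call:
send_rows(plan=[{"linear":[0,0,0.5],"roll":0},{"linear":[0,0.5,0.9],"roll":0},{"linear":[0,0.9,0.53],"roll":0},{"linear":[0,0.9,0],"roll":0},{"linear":[0,0.9,0],"roll":0}], claw=0)

```text
t: 37.0
tcp_pos: [0.5191, -0.1272, 0.0816]
tool_rot: [-0.655, 0.266, -0.267, 0.655]
force: [0.1, -0.6, 0.4]
finger_gap: 0.003
```

Call:
send_rows(plan=[{"linear":[0,0.5,0],"roll":0},{"linear":[0,0.3,0],"roll":0},{"linear":[0,0.1,0],"roll":0},{"linear":[0,0,0],"roll":0},{"linear":[0,0,0],"roll":0}])

```text
t: 37.62
tcp_pos: [0.5187, -0.1285, 0.0564]
tool_rot: [0.655, -0.266, 0.267, -0.655]
force: [-1.0, -1.0, 0.1]
finger_gap: 0.004
```

```bash
python3 fs.py; python3 - <<'E'
from h import *
im=manip.snapshot("wrist"); cv2.imwrite("pics/w17.png",im)
E
```

```text
t 37.62 tcp [ 0.5187 -0.1285  0.0564] jawyaw 45.64 tilt [ 0.001 -0.001 -1.   ] F [-1.  -1.   0.1] gap 0.004 q6 -1.25
tool F [-0.03 -0.09 -1.36] M [ 0.007 -0.005 -0.034]
```

View pics/w17.png

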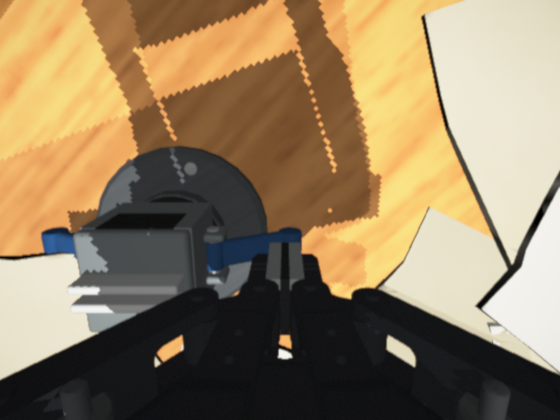

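Call:
send_rows(plan=[{"linear":[0,0.15,0],"roll":0},{"linear":[0,0.15,0],"roll":0},{"linear":[0,0.1,0],"roll":0},{"linear":[0,0,0],"roll":0},{"linear":[0,0,0],"roll":0}])

```text
t: 38.3
tcp_pos: [0.5182, -0.1282, 0.0436]
tool_rot: [-0.655, 0.267, -0.267, 0.655]
force: [-0.0, 0.6, 0.7]
finger_gap: 0.002
```

Call:
send_rows(plan=[{"linear":[0,0.06,0],"roll":0},{"linear":[0,0,0],"roll":0},{"linear":[0,0.04,0],"roll":0},{"linear":[0,0,0],"roll":0},{"linear":[0,0,0],"roll":0}])

```text
t: 38.92
tcp_pos: [0.5183, -0.1282, 0.0407]
tool_rot: [0.655, -0.267, 0.267, -0.655]
force: [-0.1, -1.0, -0.5]
finger_gap: -0.004
```

```bash
python3 fs.py
```

```text
t 38.92 tcp [ 0.5183 -0.1282  0.0407] jawyaw 45.64 tilt [ 0. -0. -1.] F [-0.1 -1.  -0.5] gap -0.004 q6 -1.25
tool F [ 0.61  0.47 -0.83] M [-0.048  0.004  0.016]
```

Call:
send_rows(plan=[{"linear":[0,0.04,0],"roll":0},{"linear":[0,0,0],"roll":0},{"linear":[0,0.03,0],"roll":0},{"linear":[0,0,0],"roll":0},{"linear":[0,0,0],"roll":0}])

```text
t: 39.55
tcp_pos: [0.5182, -0.1282, 0.0386]
tool_rot: [-0.655, 0.267, -0.267, 0.655]
force: [-0.5, -0.0, -0.2]
finger_gap: 0.004
```

Call:
send_rows(plan=[{"linear":[0,0.03,0],"roll":0},{"linear":[0,0,0],"roll":0},{"linear":[0,0.02,0],"roll":0},{"linear":[0,0,0],"roll":0},{"linear":[0,0,0],"roll":0}])

```text
t: 40.17
tcp_pos: [0.5184, -0.1282, 0.0372]
tool_rot: [-0.655, 0.267, -0.267, 0.655]
force: [0.3, 0.5, 3.8]
finger_gap: 0.002
```

```bash
python3 fs.py
```

```text
t 40.17 tcp [ 0.5184 -0.1282  0.0372] jawyaw 45.64 tilt [ 0. -0. -1.] F [0.3 0.5 3.8] gap 0.002 q6 -1.25
tool F [-0.11 -3.82  0.53] M [0.015 0.011 0.05 ]
```

Call:
send_rows(plan=[{"linear":[0,0.02,0],"roll":0},{"linear":[0,0,0],"roll":0},{"linear":[0,0.01,0],"roll":0},{"linear":[0,0,0],"roll":0},{"linear":[0,0,0],"roll":0}])

```text
t: 40.8
tcp_pos: [0.5184, -0.1282, 0.0363]
tool_rot: [-0.655, 0.267, -0.267, 0.655]
force: [0.1, 1.0, 4.7]
finger_gap: -0.002
```

```bash
python3 fs.py
```

```text
t 40.8 tcp [ 0.5184 -0.1282  0.0363] jawyaw 45.64 tilt [ 0. -0. -1.] F [0.1 1.  4.7] gap -0.002 q6 -1.25
tool F [-0.62 -4.69  0.83] M [ 0.147 -0.031  0.124]
```

Call:
send_rows(plan=[{"linear":[0,0.02,0],"roll":0},{"linear":[0,0,0],"roll":0},{"linear":[0,0.01,0],"roll":0},{"linear":[0,0,0],"roll":0},{"linear":[0,0,0],"roll":0}])

```text
t: 41.42
tcp_pos: [0.5185, -0.1282, 0.0355]
tool_rot: [-0.655, 0.267, -0.267, 0.655]
force: [0.1, 1.7, 5.7]
finger_gap: -0.003
```

```bash
python3 fs.py
```

```text
t 41.42 tcp [ 0.5185 -0.1282  0.0355] jawyaw 45.64 tilt [ 0. -0. -1.] F [0.1 1.7 5.7] gap -0.003 q6 -1.25
tool F [-1.11 -5.67  1.27] M [ 0.15  -0.01   0.056]
```

Call:
send_rows(plan=[{"linear":[0,0.02,0],"roll":0},{"linear":[0,0,0],"roll":0},{"linear":[0,0.02,0],"roll":0},{"linear":[0,0,0],"roll":0},{"linear":[0,0,0],"roll":0}])

```text
t: 42.05
tcp_pos: [0.5185, -0.1283, 0.0349]
tool_rot: [0.655, -0.267, 0.267, -0.655]
force: [0.2, 2.1, 11.2]
finger_gap: 0.001
```

```bash
python3 fs.py
```

```text
t 42.05 tcp [ 0.5185 -0.1283  0.0349] jawyaw 45.64 tilt [ 0.001 -0.    -1.   ] F [ 0.2  2.1 11.2] gap 0.001 q6 -1.25
tool F [ -1.37 -11.17   1.66] M [ 0.11  -0.013  0.221]
```

Contact was at TCP z 38 mm. The right arm yielded about 3 mm more and then stopped firmly, so it had been slightly short and is home now. Same check on the left.

Call:
send_rows(plan=[{"linear":[0,-0.3,0],"roll":0},{"linear":[0,-0.8,0],"roll":0},{"linear":[0,-0.9,0],"roll":0},{"linear":[0,-0.8,0],"roll":0},{"linear":[0,-0.3,-0.3],"roll":0}])

```text
t: 42.68
tcp_pos: [0.5122, -0.1349, 0.128]
tool_rot: [0.655, -0.266, 0.267, -0.655]
force: [0.2, -0.1, 0.4]
finger_gap: -0.001
```

Call:
send_rows(plan=[{"linear":[0,0,-0.9],"roll":0},{"linear":[0,0,-0.9],"roll":0},{"linear":[0,0,-0.9],"roll":0},{"linear":[0,0,-0.87],"roll":0},{"linear":[0,0,0],"roll":0}])

```text
t: 43.3
tcp_pos: [0.4352, -0.2119, 0.1263]
tool_rot: [-0.654, 0.269, -0.267, 0.655]
force: [-0.8, 0.1, -0.2]
finger_gap: -0.001
```

Call:
send_rows(plan=[{"linear":[0,0.8,0],"roll":0},{"linear":[0,0.9,0],"roll":0},{"linear":[0,0.6,0],"roll":0},{"linear":[0,0.3,0],"roll":0},{"linear":[0,0,0],"roll":0}])

```text
t: 43.92
tcp_pos: [0.4369, -0.2107, 0.0485]
tool_rot: [-0.655, 0.267, -0.266, 0.655]
force: [-0.6, -0.1, 0.8]
finger_gap: -0.003
```

```bash
python3 fs.py; python3 - <<'E'
from h import *
im=manip.snapshot("wrist"); cv2.imwrite("pics/w18.png",im)
E
```

```text
t 43.92 tcp [ 0.4369 -0.2107  0.0485] jawyaw 45.67 tilt [-0.001  0.001 -1.   ] F [-0.6 -0.1  0.8] gap -0.003 q6 -1.48
tool F [-0.34 -0.78 -0.45] M [-0.046 -0.012 -0.034]
```

View pics/w18.png

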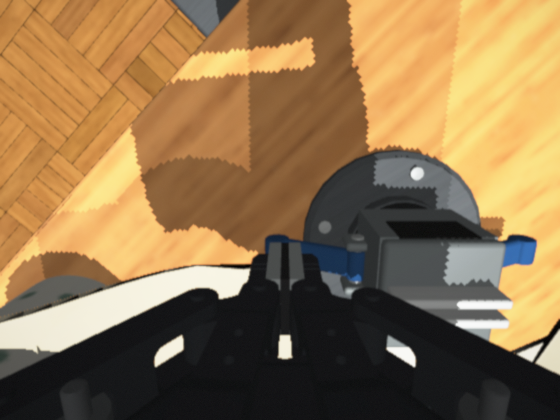

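Call:
send_rows(plan=[{"linear":[0,0.15,0],"roll":0},{"linear":[0,0.1,0],"roll":0},{"linear":[0,0.05,0],"roll":0},{"linear":[0,0,0],"roll":0},{"linear":[0,0,0],"roll":0}])

```text
t: 44.6
tcp_pos: [0.4371, -0.2113, 0.0402]
tool_rot: [0.655, -0.267, 0.267, -0.655]
force: [0.7, 0.1, 0.4]
finger_gap: 0.002
```

Call:
send_rows(plan=[{"linear":[0,0.04,0],"roll":0},{"linear":[0,0,0],"roll":0},{"linear":[0,0.03,0],"roll":0},{"linear":[0,0,0],"roll":0},{"linear":[0,0,0],"roll":0}])

```text
t: 45.22
tcp_pos: [0.4371, -0.2113, 0.0382]
tool_rot: [0.655, -0.267, 0.267, -0.655]
force: [-0.5, 0.7, 3.2]
finger_gap: -0.003
```

```bash
python3 fs.py
```

```text
t 45.23 tcp [ 0.4371 -0.2113  0.0382] jawyaw 45.64 tilt [ 0. -0. -1.] F [-0.5  0.7  3.2] gap -0.003 q6 -1.48
tool F [-0.82 -3.16  0.19] M [ 0.024 -0.008  0.068]
```

Call:
send_rows(plan=[{"linear":[0,0.03,0],"roll":0},{"linear":[0,0,0],"roll":0},{"linear":[0,0.02,0],"roll":0},{"linear":[0,0,0],"roll":0},{"linear":[0,0,0],"roll":0}])

```text
t: 45.85
tcp_pos: [0.4374, -0.2114, 0.037]
tool_rot: [0.655, -0.267, 0.267, -0.655]
force: [-1.3, 0.9, 6.4]
finger_gap: 0.002
```

Call:
send_rows(plan=[{"linear":[0,0.02,0],"roll":0},{"linear":[0,0,0],"roll":0},{"linear":[0,0.01,0],"roll":0},{"linear":[0,0,0],"roll":0},{"linear":[0,0,0],"roll":0}])

```text
t: 46.48
tcp_pos: [0.4377, -0.2114, 0.0363]
tool_rot: [0.655, -0.266, 0.268, -0.655]
force: [0.9, 1.6, 8.7]
finger_gap: -0.003
```

```bash
python3 fs.py
```

```text
t 46.48 tcp [ 0.4377 -0.2114  0.0363] jawyaw 45.64 tilt [ 0.001 -0.001 -1.   ] F [0.9 1.6 8.7] gap -0.003 q6 -1.48
tool F [-0.47 -8.7   1.74] M [ 0.197 -0.082  0.125]
```

Call:
send_rows(plan=[{"linear":[0,0.02,0],"roll":0},{"linear":[0,0,0],"roll":0},{"linear":[0,0.01,0],"roll":0},{"linear":[0,0,0],"roll":0},{"linear":[0,0,0],"roll":0}])

```text
t: 47.1
tcp_pos: [0.4379, -0.2114, 0.0357]
tool_rot: [0.655, -0.266, 0.268, -0.655]
force: [-0.5, 1.6, 10.9]
finger_gap: 0.001
```

```bash
python3 fs.py
```

```text
t 47.1 tcp [ 0.4379 -0.2114  0.0357] jawyaw 45.63 tilt [ 0.002 -0.001 -1.   ] F [-0.5  1.6 10.9] gap 0.001 q6 -1.48
tool F [ -1.46 -10.95   0.84] M [0.303 0.013 0.151]
```

Call:
send_rows(plan=[{"linear":[0,-0.05,0],"roll":0},{"linear":[0,-0.04,0],"roll":0},{"linear":[0,0,0],"roll":0},{"linear":[0,0,0],"roll":0},{"linear":[0,0,0],"roll":0}])

```text
t: 47.72
tcp_pos: [0.4373, -0.2114, 0.0374]
tool_rot: [0.655, -0.267, 0.267, -0.655]
force: [0.6, -0.6, 3.5]
finger_gap: -0.001
```

```bash
python3 fs.py
```

```text
t 47.73 tcp [ 0.4373 -0.2114  0.0374] jawyaw 45.64 tilt [ 0. -0. -1.] F [ 0.6 -0.6  3.5] gap -0.001 q6 -1.48
tool F [ 0.88 -3.52 -0.03] M [ 0.153 -0.001 -0.128]
```

Call:
send_rows(plan=[{"linear":[0,-0.02,0],"roll":0},{"linear":[0,-0.02,0],"roll":0},{"linear":[0,0,0],"roll":0},{"linear":[0,0,0],"roll":0},{"linear":[0,0,0],"roll":0}])

```text
t: 48.35
tcp_pos: [0.4367, -0.211, 0.0384]
tool_rot: [-0.655, 0.267, -0.267, 0.655]
force: [0.1, -0.6, 0.2]
finger_gap: -0.001
```

```bash
python3 fs.py
```

```text
t 48.35 tcp [ 0.4367 -0.211   0.0384] jawyaw 45.64 tilt [-0.001  0.001 -1.   ] F [ 0.1 -0.6  0.2] gap -0.001 q6 -1.48
tool F [ 0.45 -0.24 -0.33] M [-0.019  0.037  0.004]
```

Call:
send_rows(plan=[{"linear":[0,-0.6,0],"roll":0},{"linear":[0,-0.9,0],"roll":0},{"linear":[0,-0.9,0.1],"roll":0},{"linear":[0,-0.9,0.6],"roll":0},{"linear":[0,-0.9,0.7],"roll":0}])

```text
t: 48.98
tcp_pos: [0.4662, -0.1808, 0.1653]
tool_rot: [-0.655, 0.268, -0.267, 0.655]
force: [0.2, -0.2, 0.1]
finger_gap: 0.0
```

Call:
send_rows(plan=[{"linear":[0,-0.4,0.53],"roll":0},{"linear":[0,0,0],"roll":0},{"linear":[0,0,0],"roll":0},{"linear":[0,0,0],"roll":0},{"linear":[0,0,0],"roll":0}], claw=85)

```text
t: 49.6
tcp_pos: [0.477, -0.1701, 0.176]
tool_rot: [-0.655, 0.268, -0.267, 0.655]
force: [-1.1, 0.1, 1.3]
finger_gap: 0.995
```

```bash
python3 fs.py; python3 - <<'E'
from h import *
import pickle
pickle.dump(manip.sense(),open("s19.pkl","wb"))
im=manip.snapshot("wrist"); cv2.imwrite("pics/w19.png",im)
cv2.imwrite("pics/w19c.png",cv2.resize(im[120:270,190:390],None,fx=4,fy=4,interpolation=2))
E
```

```text
t 49.6 tcp [ 0.477  -0.1701  0.176 ] jawyaw 45.59 tilt [-0.001  0.001 -1.   ] F [-1.1  0.1  1.3] gap 0.995 q6 -1.36
tool F [-0.88 -1.32 -0.66] M [-0.016 -0.025  0.029]
```

View pics/w19c.png

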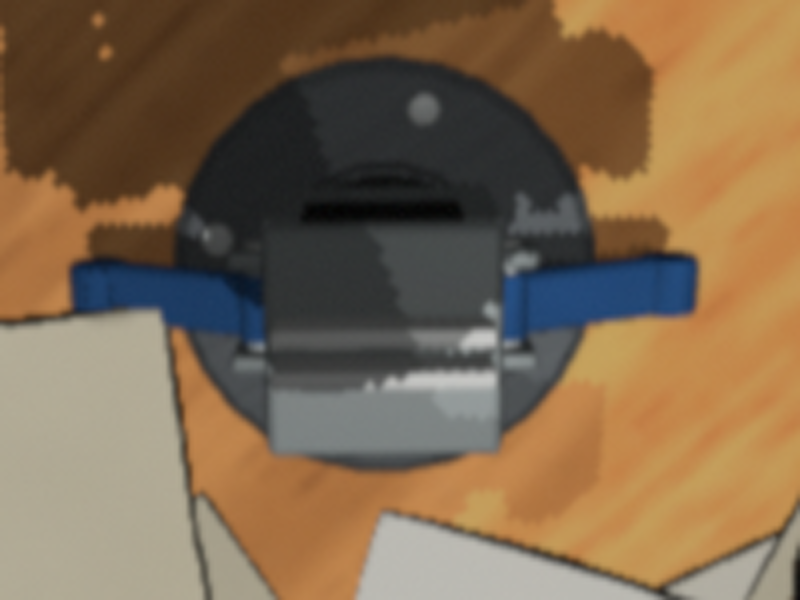

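Call:
send_rows(plan=[{"linear":[0,0.8,0.04],"roll":0},{"linear":[0,0.9,0],"roll":0},{"linear":[0,0.9,0],"roll":0},{"linear":[0,0.9,0],"roll":0},{"linear":[0,0.7,0],"roll":0}])

```text
t: 50.28
tcp_pos: [0.4781, -0.1691, 0.0494]
tool_rot: [-0.655, 0.267, -0.267, 0.655]
force: [0.4, -0.2, -0.6]
finger_gap: 0.999
```

Call:
send_rows(plan=[{"linear":[0,0.3,0],"roll":0},{"linear":[0,0.2,0],"roll":0},{"linear":[0,0.06,0],"roll":0},{"linear":[0,0,0],"roll":0},{"linear":[0,0,0],"roll":0}])

```text
t: 50.9
tcp_pos: [0.4787, -0.1692, 0.0344]
tool_rot: [0.655, -0.267, 0.267, -0.655]
force: [-0.1, -0.2, 0.2]
finger_gap: 0.999
```

```bash
python3 fs.py
```

```text
t 50.9 tcp [ 0.4787 -0.1692  0.0344] jawyaw 45.64 tilt [ 0.001 -0.001 -1.   ] F [-0.1 -0.2  0.2] gap 0.999 q6 -1.36
tool F [ 0.06 -0.25 -0.19] M [-0.008  0.039 -0.025]
```

Call:
send_rows(plan=[{"linear":[0,0.06,0],"roll":0},{"linear":[0,0.06,0],"roll":0},{"linear":[0,0.05,0],"roll":0},{"linear":[0,0,0],"roll":0},{"linear":[0,0,0],"roll":0}])

```text
t: 51.52
tcp_pos: [0.4785, -0.1691, 0.0291]
tool_rot: [0.655, -0.267, 0.267, -0.655]
force: [-0.7, -0.1, 6.0]
finger_gap: 0.994
```

```bash
python3 fs.py
```

```text
t 51.52 tcp [ 0.4785 -0.1691  0.0291] jawyaw 45.65 tilt [ 0. -0. -1.] F [-0.7 -0.1  6. ] gap 0.994 q6 -1.36
tool F [-0.4  -6.05 -0.52] M [-0.123 -0.035  0.1  ]
```

Call:
send_rows(plan=[{"linear":[0,0.03,0],"roll":0},{"linear":[0,0,0],"roll":0},{"linear":[0,0.01,0],"roll":0},{"linear":[0,0,0],"roll":0},{"linear":[0,0,0],"roll":0}])

```text
t: 52.15
tcp_pos: [0.4785, -0.1691, 0.0283]
tool_rot: [0.655, -0.267, 0.267, -0.655]
force: [-1.5, -0.1, 7.9]
finger_gap: 0.996
```

```bash
python3 fs.py
```

```text
t 52.15 tcp [ 0.4785 -0.1691  0.0283] jawyaw 45.66 tilt [ 0.001 -0.001 -1.   ] F [-1.5 -0.1  7.9] gap 0.996 q6 -1.36
tool F [-1.   -7.93 -1.09] M [-0.307  0.036  0.159]
```

Call:
send_rows(plan=[{"linear":[0,0.03,0],"roll":0},{"linear":[0,0,0],"roll":0},{"linear":[0,0.01,0],"roll":0},{"linear":[0,0,0],"roll":0},{"linear":[0,0,0],"roll":0}])

```text
t: 52.78
tcp_pos: [0.4786, -0.1692, 0.028]
tool_rot: [0.655, -0.266, 0.267, -0.655]
force: [-2.3, 0.8, 16.2]
finger_gap: 0.996
```

```bash
python3 fs.py; python3 - <<'E'
from h import *
im=manip.snapshot("wrist"); cv2.imwrite("pics/w20.png",im)
im=manip.snapshot("scene");cv2.imwrite("pics/scene20c.png",cv2.resize(im[200:320,250:400],None,fx=5,fy=5,interpolation=2))
E
```

```text
t 52.77 tcp [ 0.4786 -0.1692  0.028 ] jawyaw 45.67 tilt [ 0.001 -0.001 -1.   ] F [-2.3  0.8 16.2] gap 0.996 q6 -1.36
tool F [ -2.2  -16.25  -1.06] M [-0.486  0.045  0.326]
```

View pics/w20.png

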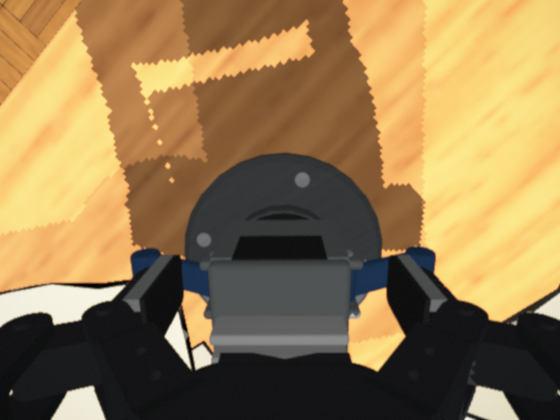

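Call:
send_rows(plan=[{"linear":[0,-0.2,0],"roll":0},{"linear":[0,-0.8,0],"roll":0},{"linear":[0,-0.9,0],"roll":0},{"linear":[0,-0.9,0],"roll":0},{"linear":[0,-0.5,0.3],"roll":0}])

```text
t: 53.5
tcp_pos: [0.4848, -0.1628, 0.1264]
tool_rot: [0.655, -0.267, 0.268, -0.655]
force: [-0.0, 0.3, -0.3]
finger_gap: 0.996
```

Call:
send_rows(plan=[{"linear":[0,0,0.8],"roll":0},{"linear":[0,0,0.8],"roll":0},{"linear":[0,0.6,0.03],"roll":0},{"linear":[0,0.8,0],"roll":0},{"linear":[0,0.8,0],"roll":0}], claw=0)

```text
t: 54.12
tcp_pos: [0.5189, -0.1274, 0.0585]
tool_rot: [-0.655, 0.267, -0.267, 0.655]
force: [-0.3, -0.2, -0.2]
finger_gap: -0.005
```

```bash
python3 fs.py
```

```text
t 54.12 tcp [ 0.5189 -0.1274  0.0585] jawyaw 45.66 tilt [ 0. -0. -1.] F [-0.3 -0.2 -0.2] gap -0.005 q6 -1.25
tool F [-0.03  0.19 -0.34] M [ 0.032 -0.015 -0.017]
```

Call:
send_rows(plan=[{"linear":[0,0.2,0],"roll":0},{"linear":[0,0.2,0],"roll":0},{"linear":[0,0.15,0],"roll":0},{"linear":[0,0,0],"roll":0},{"linear":[0,0,0],"roll":0}])

```text
t: 54.75
tcp_pos: [0.5192, -0.1277, 0.0433]
tool_rot: [0.655, -0.267, 0.267, -0.655]
force: [0.6, 0.2, -0.2]
finger_gap: -0.0
```

Call:
send_rows(plan=[{"linear":[0,0.04,0],"roll":0},{"linear":[0,0,0],"roll":0},{"linear":[0,0.02,0],"roll":0},{"linear":[0,0,0],"roll":0},{"linear":[0,0,0],"roll":0}])

```text
t: 55.38
tcp_pos: [0.5189, -0.1276, 0.041]
tool_rot: [-0.655, 0.267, -0.267, 0.655]
force: [-1.0, -0.2, 0.3]
finger_gap: -0.0
```

```bash
python3 fs.py
```

```text
t 55.38 tcp [ 0.5189 -0.1276  0.041 ] jawyaw 45.64 tilt [-0.  0. -1.] F [-1.  -0.2  0.3] gap -0.0 q6 -1.25
tool F [-0.61 -0.28 -0.84] M [ 0.006 -0.049 -0.02 ]
```

Call:
send_rows(plan=[{"linear":[0,0.06,0],"roll":0},{"linear":[0,0,0],"roll":0},{"linear":[0,0.04,0],"roll":0},{"linear":[0,0,0],"roll":0},{"linear":[0,0,0],"roll":0}])

```text
t: 56.0
tcp_pos: [0.5189, -0.1276, 0.0381]
tool_rot: [0.655, -0.267, 0.267, -0.655]
force: [0.1, -0.2, 0.9]
finger_gap: -0.001
```

```bash
python3 fs.py
```

```text
t 56.0 tcp [ 0.5189 -0.1276  0.0381] jawyaw 45.64 tilt [ 0. -0. -1.] F [ 0.1 -0.2  0.9] gap -0.001 q6 -1.25
tool F [ 0.22 -0.87 -0.07] M [ 0.008 -0.053 -0.006]
```

Call:
send_rows(plan=[{"linear":[0,0.03,0],"roll":0},{"linear":[0,0,0],"roll":0},{"linear":[0,0.02,0],"roll":0},{"linear":[0,0,0],"roll":0},{"linear":[0,0,0],"roll":0}])

```text
t: 56.62
tcp_pos: [0.519, -0.1276, 0.0366]
tool_rot: [-0.655, 0.267, -0.267, 0.655]
force: [-0.7, 0.6, 4.1]
finger_gap: -0.005
```

```bash
python3 fs.py
```

```text
t 56.62 tcp [ 0.519  -0.1276  0.0366] jawyaw 45.64 tilt [ 0. -0. -1.] F [-0.7  0.6  4.1] gap -0.005 q6 -1.25
tool F [-0.91 -4.08 -0.02] M [0.028 0.017 0.06 ]
```

Right contact is again at about 38 mm, the same as before and matching the left (38.3 mm). So the "yield" was the head rocking elastically on the seal, and both arms sit at their stops. Retreating now.

Call:
send_rows(plan=[{"linear":[0,-0.3,0],"roll":0},{"linear":[0,-0.8,0],"roll":0},{"linear":[0,-0.9,0],"roll":0},{"linear":[0,-0.9,0],"roll":0},{"linear":[0,-0.9,-0.4],"roll":0}])

```text
t: 57.25
tcp_pos: [0.5104, -0.1358, 0.1515]
tool_rot: [-0.655, 0.267, -0.267, 0.655]
force: [-0.9, 0.0, 0.2]
finger_gap: -0.002
```

Call:
send_rows(plan=[{"linear":[0,-0.5,-0.8],"roll":0},{"linear":[0,-0.3,-0.7],"roll":0},{"linear":[0,0,0],"roll":0},{"linear":[0,0,0],"roll":0},{"linear":[0,0,0],"roll":0}])

```text
t: 57.88
tcp_pos: [0.4792, -0.1677, 0.1741]
tool_rot: [-0.655, 0.267, -0.266, 0.655]
force: [0.1, -0.9, -0.9]
finger_gap: 0.004
```

```bash
python3 fs.py; python3 - <<'E'
from h import *
im=manip.snapshot("wrist"); cv2.imwrite("pics/w21.png",im)
im=manip.snapshot("scene");cv2.imwrite("pics/scene21.png",im)
E
```

```text
t 57.88 tcp [ 0.4792 -0.1677  0.1741] jawyaw 45.68 tilt [-0.001  0.001 -1.   ] F [ 0.1 -0.9 -0.9] gap 0.004 q6 -1.35
tool F [ 0.72  0.86 -0.6 ] M [ 0.018 -0.019  0.016]
```

View pics/w21.png

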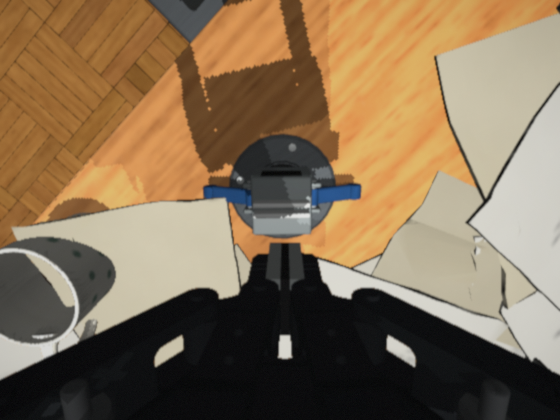

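View pics/scene21.png

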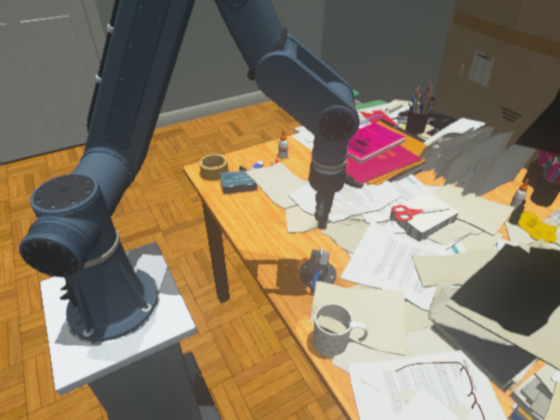

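The head stands upright on the foot at about (282,205) in the wrist view. Both arms are down and symmetric, ending at about (205,192) and (360,191). The mug, tin and tape haven't moved, and the gripper is clear.

```bash
python3 -c "
from station import manip
print(manip.sign_off(), manip.sense()['t'])"
```

```text
the job is handed in; nothing more can be done
the job is handed in; nothing more can be done
```

The card-rail head is seated on the foot's seal and both cam arms appear to be fully home. I handed the job in at about 58 s, with the gripper clear of everything.

**Seating:** I set the head over the spigot, already turned to the blade angle seen in the camera (about −44°), so no searching turn was needed. It dropped past the blade-rest height to about 27 mm and pressed on the seal with roughly 4 N.

**Cam arms:** I pressed both arms down together with the open fingers, at about 6–10 N until near the end. The right arm started slightly behind the left and was level with it after the first few millimetres.

**Checks:**
- **Position:** both arm ends lie equally far out, about 67.5 mm on each side, against 67.75 mm expected for fully home.
- **Touch:** I also pressed each bead on its own with closed fingers, up to about 11 N. Both met the fingers at the same height (38.3 mm left, 38.0 mm right). Each gave a little and came back, which I read as the head rocking on its seal.
- **Surroundings:** the mug, tin and tape looked unmoved in the last pictures.

**What went less well:**
- **Force:** the first press peaked at about 20 N, slightly over the 18 N advised, and I backed off at once. A second press on both arms stopped firmly at 16 N.
- **Uneven load:** at the end the left arm carried about two thirds of the load.
- **Arm angle:** the picture-based angle is only good to about 2–3°, and a second scaling of the same pictures suggested about −22.5° rather than −25°. "Fully home" therefore rests mostly on the touch and force checks.
- **Paper:** a sheet of paper partly hides the left arm in the view from above.

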